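# Shut and lock the cold-room control box

## Task

The sloping cover of the cold-room control box is standing open. Push it down against its rubber seal until the latch catches and it stays shut by itself, then take the square key (the one with the flat paddle handle) from the wooden rack, put it fully into the square socket in the cover and turn it clockwise as far as it goes. Leave the key in the socket, and leave everything else on the table where it is.

Things in the scene. Friction and masses are not known exactly. Their poses are not given: they have to be found in the camera images.
- cover (a joint): Opening angle of the cover about its hinge (rad); 0 = shut, held by the latch; starts at 0.6 to 1.1. A stiff hinge holds it where left (2 to 3 N at the free edge moves it). It meets the rubber seal at 0.033 (about 2 N per mm at the free edge); the latch clicks over just past 0, which takes 8 to 15 N there; hard stop at -0.020. Let go too soon, the seal lifts it again above 0.018.
- cover_hinge (a point): Middle of the hinge line, on the cover's underside at its upper far edge, 180 mm up. Axes move with the cover: x from free edge to hinge, y along the hinge (opening turns the cover positively about this y), z out of the outer face. Cover: grey plate 172 mm from hinge to free edge, 250 mm wide, 8 mm thick; shut, it slopes 25 degrees down towards the box's front.
- console: Grey steel control box, fixed: 230 mm deep (x), 250 wide (y), 172 high at the back, 98 at the front, which faces its -x, roughly the robot. Origin at the centre of its underside. Its sloping opening is shut by the cover; behind the hinge is a flat top 65 mm deep.
- cover_press (a point): Point on the cover's outer face, on its middle line, 22 mm from the free edge and 150 mm from the hinge, right above the latch: the place to push. Same axes as cover_hinge.
- lock (a joint): Turn of the square lock insert in the cover (rad): grows clockwise as seen looking at the cover's outer face; starts at 0 to 0.2, locked at its stop at 1.22. Friction about 0.12 N m; it stays where it is left.
- lock_mouth (a point): Centre of the mouth of the lock's square hole; z out of the hole, square to the cover; x and y along the hole's sides, turning with the lock. It lies 95 mm from the hinge, 60 mm to +y of the cover's middle, 8.5 mm below the outer face, under a 26 mm square opening ringed by a 2 mm bead. Hole 14.5 mm square (chamfered to about 20 at the mouth), 18 mm deep, closed at the bottom.
- square_key: Plain steel key, about 0.16 kg, standing upright in one of the rack's three holes; lifts straight out. Origin at the centre of the shank's lower end, z up the key. Shank 12 mm square, 44 mm long; above it a flat paddle handle 12 mm thick (x), 46 wide (y), 40 high, top at 84 mm; sides parallel to the shank's. Neighbouring keys stand 75 mm away.
- key_grip (a point): Point in the middle of the paddle handle's thickness and width, 68 mm above the shank's lower end (16 mm below the handle's top). Axes as the key's.
- rack: Wooden key rack, fixed: block 56 mm (x) by 235 mm (y) by 60 mm high, origin at the centre of its underside; three 20 mm square holes 50 mm deep at y = -75, 0 and 75 mm. The keys' handles rest on its top. Two bottles (160 and 170 mm high) stand about 115 mm behind it (+x).
- spray: White plastic bottle, 62 mm across, 170 mm high, behind the rack; leave alone. Origin at the centre of its base.
- sauce: Brown glass bottle, 56 mm across, 160 mm high, behind the rack; leave alone. Origin at the centre of its base.
- tape: Cardboard label core (ring), 54 mm across, 45 mm high, lying on the control box's flat top; leave alone. Origin at the centre of its underside.
- punnet: Low black fruit tray with small oranges, 100 by 130 mm, about 60 mm high; leave alone. Origin at the centre of its underside.
- mug: White mug, 76 mm across, 85 mm high; leave alone. Origin at the centre of its base.
- brush: Hand brush lying on the table; leave alone. Origin at the underside.
- knob_key: Steel key with a round knob handle 32 mm across, standing in the rack; not the one wanted. Origin at its shank's lower end.
- bar_key: Steel key with a thin round cross bar (12 mm thick, 64 mm long), standing in the rack; not the one wanted. Origin at its shank's lower end.

How it is judged:
By the outcome, as a careful person would: the job done as asked, in the order asked, and still so for the second after the job is handed in, with the robot touching nothing.
It also fails if it takes over 72 s, if anything falls off the work surface, if the arm or the gripper's body presses on something with over 40 N, if the wrist force passes 120 N, or if a joint passes its speed limit or range.

## Robot

A 7-joint arm with a two-finger parallel gripper is mounted at the origin on the work surface. World frame = base frame: x ahead of the robot, y to its left, z up, the work surface at z = 0. Lengths are in m, angles in rad, forces in N, time in s.
With the tool pointing down it reaches from about 0.4 to 0.875 m from the base axis. Payload 19.3 kg.
Tool frame: the origin (TCP) lies at the very end of the fingers, on their centre line; the grasp point (between the pads) lies 19 mm behind it; y points along the fingers, x is the direction in which the jaws open and shut, and the axes are right-handed (so a half turn about y gives the same grasp; the last joint's range is limited). The gripper opens to 85 mm and grips with 20 to 120 N. Pads are 22 mm wide; open, the fingers measure 114 mm over their backs; the gripper's body (76 mm by 85 mm) begins 54 mm behind the grasp point. The pads swing forward as they close: fully open they stand 13 mm farther back than shut.
Start: joints at [-1.415, 0.521, -0.036, 1.599, 0.021, 1.021, -0.113], TCP at [0.14, 0.609, 0.231] pointing down, gripper open.
Joint ranges: [-2.91, 2.91], [-0.3, 2.13], [-1.5, 1.42], [0.17, 2.43], [-1.26, 4.41], [0.16, 1.93], [-2.52, 2.52]. Speed limits (rad/s): [1.89, 1.89, 2.39, 2.39, 3.01, 3.01, 3.01].

## Interface

Orientations are given as [roll, pitch, yaw] about the fixed x, y, z axes, in that order (R = Rz(yaw) Ry(pitch) Rx(roll)).
In Python, from workcell import bot gives the robot as it stands. The module is installed in compiled form; this text tells all that it offers.
- The arm moves only by the shell command python3 -m crank 'ROWS' [FORCE]. ROWS is JSON, a list of rows, each an object of numbers: "hand": the closure, from 0 (fully open) to 1 (shut); "dx", "dy", "dz": the shift along the tool's x, y, z in mm; "yaw": the turn about the tool's y in rad. In form: [{"hand": .., "dx": .., "dy": .., "dz": .., "yaw": ..}, ...]. A call has 1 to 12 rows; each row is the pose to reach, as a shift and turn from the pose commanded when the call began, along the tool's axes at that moment; what a row does not reach only later rows make up. A row lasts 1/12 s, in which the tool goes at most 41.7 mm and 7.16 degrees, less where a joint would pass 70% of its speed; a pose out of reach is approached as far as the arm can. A call with a gripper value outside its range is refused whole. The fingers move at their own pace and stop on an object; FORCE is the grip in N (left out, the last holds). Time passes only in rows, so rows that repeat a pose let the fingers close. It gives the time, the measured TCP pose, the force and the opening at its end, in the units of the state.
- bot.observe(): the state, without advancing time (a new reading comes with each control period).
- bot.grab_frame(name): name is "scene" or "top" or "wrist"; returns the picture (384x512x3 uint8, red, green, blue); there is no depth.
- bot.camera_info(name): a dict with "fx", "fy", "cx", "cy" (pixels), "rvec" (rotation vector, rad) and "tvec" (3), from world to camera coordinates, as OpenCV has them. Camera axes: x right, y down, z forward; pixel columns grow to the right and rows downward; lengths in m; the calibration is good to about 2 mm. The wrist camera is an equidistant fisheye: a pixel r from the principal point sees the ray r / f radians off the axis. A picture is of the moment at which its call begins: read the wrist's pose just before it. camera_info takes no time and is no camera call; for the wrist camera it gives the pose at the moment of the call.
- bot.job_done(): hands the job in, once; it reports no verdict.
The state is a dict: "clock": time; "qpos": joint angles; "qd": joint speeds; "joint_efforts": joint torques, N m; "position": TCP position; "tool_rot": TCP orientation; "force": force on the tool from outside, world axes, zero at the start; "moment": the same for the moment, N m; "grip_width": finger opening in m.
Only numpy, scipy, OpenCV 4.12 (cv2) and the standard library are available. Lean on these libraries where they do the work, as an engineer would, in place of code of your own. Each camera call takes 0.05 s, during which the arm holds its last target.

## Working session

There is one attempt and no reset: what is moved stays moved. The work goes in short steps, Python scripts to look and compute and a shell command to move; the robot and the scene stay as the last step left them, time stands still between calls to the robot, and variables do not carry over. Pictures are saved under pics/ and viewed, and the job is handed in when it is done.

```bash
mkdir -p pics
python3 - <<'E'
from workcell import bot
import cv2
s=bot.observe()
print(s)
for n in ("scene","top","wrist"):
    print(n,bot.camera_info(n))
    im=bot.grab_frame(n); cv2.imwrite(f"pics/{n}0.png",im[:,:,::-1])
E
```

```text
{'clock': 0.0, 'qpos': array([-1.41519374,  0.52202728, -0.03631676,  1.59997759,  0.02116874,
        1.02107456, -0.11280568]), 'qd': array([-0.00077675, -0.00062166,  0.00101678, -0.00031818, -0.0005267 ,
       -0.00051792,  0.00076596]), 'joint_efforts': array([ 1.26791238e-03, -9.27117777e+01,  1.98010191e+00, -3.69937348e+01,
        1.78573496e-02,  8.04349518e-03,  3.06555626e-05]), 'position': array([0.13989097, 0.60881715, 0.23072846]), 'tool_rot': array([-1.57085215e+00,  1.10175052e-03,  1.34495194e+00]), 'force': array([-0.12282675, -0.6253581 ,  0.43923401]), 'moment': array([-0.01735505,  0.02915867,  0.01983825]), 'grip_width': 0.08523991959413965}
scene {'fx': 397.20128732249543, 'fy': 397.20128732249543, 'cx': 256.833674004545, 'cy': 201.06681805230713, 'rvec': array([ 2.35791806,  0.62848951, -0.23337829]), 'tvec': array([-0.48379426, -0.15207576,  1.54250591])}
top {'fx': 380.9537965241621, 'fy': 380.9537965241621, 'cx': 251.14427548388616, 'cy': 198.83762647625994, 'rvec': array([ 2.17832493, -2.20510775,  0.06157504]), 'tvec': array([0.01957269, 0.57502021, 1.42906175])}
wrist {'fx': 297.3186396354542, 'fy': 297.3186396354542, 'cx': 253.74591332196275, 'cy': 192.17889802534754, 'rvec': array([-2.28978081, -1.82447132, -0.23907431]), 'tvec': array([-0.62467617, -0.0335964 ,  0.3774741 ])}
```

View pics/scene0.png

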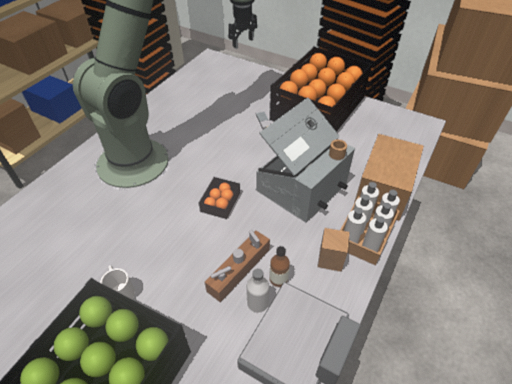

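View pics/top0.png

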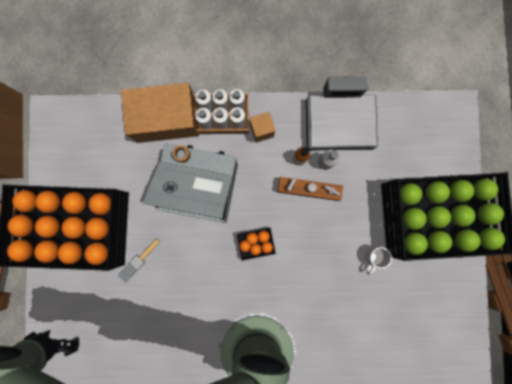

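View pics/wrist0.png

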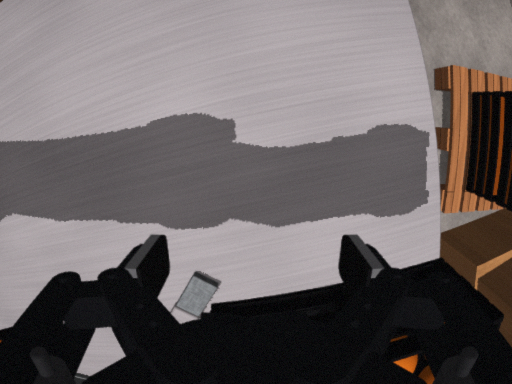

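Run:
```python
import cv2
a=cv2.imread("pics/scene0.png");b=cv2.imread("pics/top0.png")
r=lambda im,x,y,w,h,k:cv2.resize(im[y:y+h,x:x+w],None,fx=k,fy=k,interpolation=cv2.INTER_CUBIC)
cv2.imwrite("pics/s1.png",r(a,240,90,120,130,4.6));cv2.imwrite("pics/s2.png",r(a,195,220,110,95,6))
cv2.imwrite("pics/t1.png",r(b,130,130,120,100,6));cv2.imwrite("pics/t2.png",r(b,265,140,90,70,8))
```

```text
(no output)
```

View pics/s1.png

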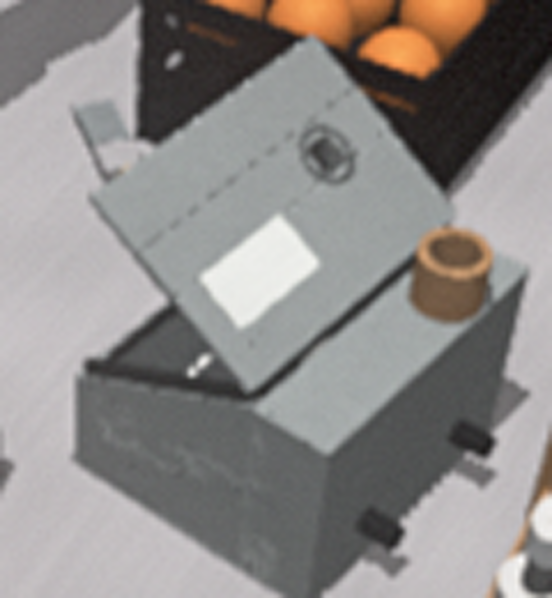

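View pics/s2.png

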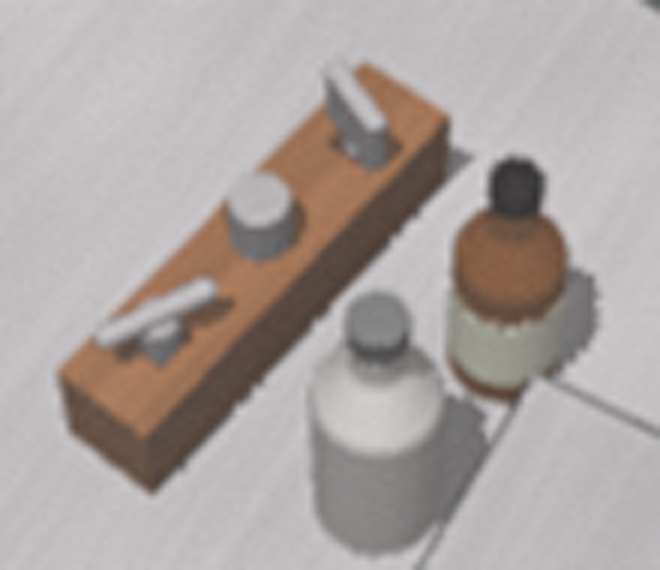

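View pics/t1.png

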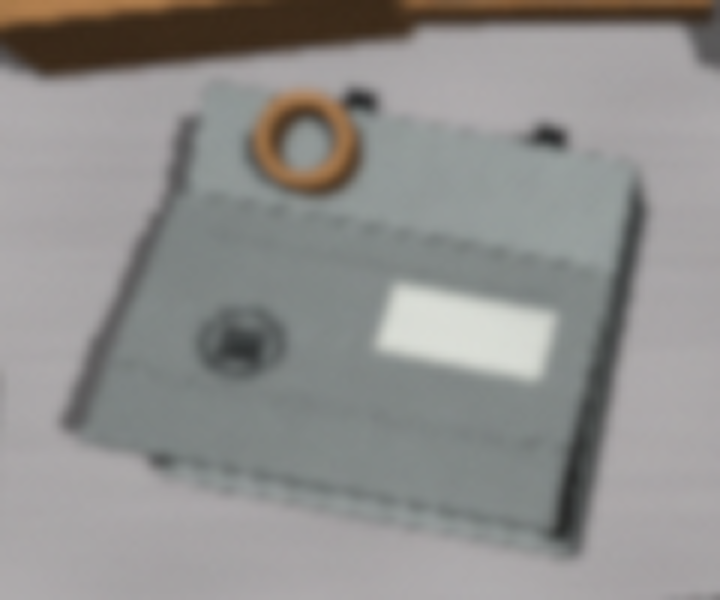

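View pics/t2.png

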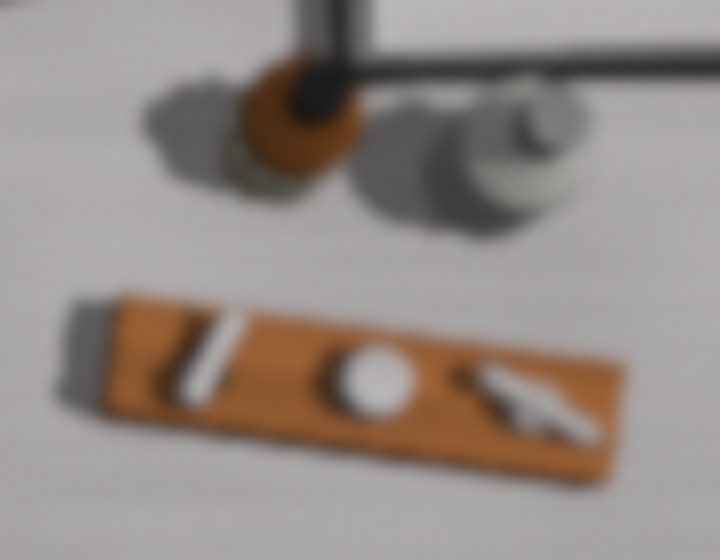

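```bash
cat > h.py <<'E'
import numpy as np, cv2
from workcell import bot
def cam(n):
    c=bot.camera_info(n); K=np.array([[c['fx'],0,c['cx']],[0,c['fy'],c['cy']],[0,0,1]])
    R,_=cv2.Rodrigues(np.array(c['rvec'])); return K,R,np.array(c['tvec'])
def ray(n,p):
    K,R,t=cam(n)
    v=np.array([(p[0]-K[0,2])/K[0,0],(p[1]-K[1,2])/K[1,1]])
    if n=='wrist':
        r=np.hypot(*v); d=np.array([*(v*np.sin(r)/max(r,1e-9)),np.cos(r)])
    else: d=np.array([*v,1.])
    return -R.T@t, R.T@(d/np.linalg.norm(d))
def plane(n,p,z):
    o,d=ray(n,p); return o+d*(z-o[2])/d[2]
def tri(rs):
    A=np.zeros((3,3));b=np.zeros(3)
    for o,d in rs:
        M=np.eye(3)-np.outer(d,d);A+=M;b+=M@o
    x=np.linalg.solve(A,b); return x,[np.linalg.norm((np.eye(3)-np.outer(d,d))@(x-o)) for o,d in rs]
def proj(n,P):
    K,R,t=cam(n); q=R@np.asarray(P)+t
    if n=='wrist':
        r=np.hypot(q[0],q[1]);th=np.arctan2(r,q[2]);return q[:2]/r*th*K[0,0]+K[:2,2]
    q=K@q; return q[:2]/q[2]
E
python3 - <<'E'
from h import *
np.set_printoptions(precision=4,suppress=True)
S=lambda x,y:(240+x/4.6-.4,90+y/4.6-.4); T=lambda x,y:(130+x/6-.4,130+y/6-.4)
F={'lock':((328,153),(240,342)),'back-':((330,455),(640,165)),'back+':((525,270),(205,85)),
'hinge-':((255,390),(605,270)),'hinge+':((450,215),(185,195)),'free-':((95,198),(560,540)),'free+':((310,38),(70,430))}
for k,(s,t) in F.items():
    x,e=tri([ray('scene',S(*s)),ray('top',T(*t))]); print(k,x,np.round(e,4))
for k in('back-','back+'): print(plane('top',T(*F[k][1]),.172),plane('scene',S(*F[k][0]),.172))
T2=lambda x,y:(265+x/8-.4,140+y/8-.4)
S2=lambda x,y:(195+x/6-.4,220+y/6-.4)
print('paddle ends top',plane('top',T2(188,395),.1),plane('top',T2(238,325),.1))
print('scene paddle',plane('scene',S2(340,70),.1),plane('scene',S2(375,122),.1))
print('rack',[plane('top',T2(*p),.06) for p in((118,297),(625,362),(605,483),(108,413))])
for n in('scene','top'): print(n,ray(n,(0,0))[0])
E
```

```text
lock [0.6061 0.2749 0.2381] [0.001 0.001]
back- [0.7114 0.0625 0.1721] [0.0023 0.0023]
back+ [0.7589 0.3094 0.1672] [0.0004 0.0004]
hinge- [0.6481 0.0811 0.1857] [0.0001 0.0001]
hinge+ [0.6931 0.3163 0.1869] [0.0001 0.0001]
free- [0.5024 0.1041 0.2752] [0.0065 0.0065]
free+ [0.5549 0.3543 0.2716] [0.0026 0.0026]
[0.7094 0.0614 0.172 ] [0.7133 0.064  0.172 ]
[0.7583 0.3085 0.172 ] [0.7597 0.3035 0.172 ]
paddle ends top [ 0.6042 -0.1202  0.1   ] [ 0.6353 -0.1432  0.1   ]
scene paddle [ 0.6083 -0.1223  0.1   ] [ 0.6394 -0.1412  0.1   ]
rack [array([ 0.6532, -0.0926,  0.06  ]), array([ 0.6202, -0.3257,  0.06  ]), array([ 0.5645, -0.3151,  0.06  ]), array([ 0.5996, -0.0871,  0.06  ])]
scene [ 0.9789 -0.7369  1.0655]
top [0.4924 0.0114 1.4597]
```

```bash
python3 -m crank '[{"hand":1,"dx":0,"dy":-40,"dz":0,"yaw":0},{"hand":1,"dx":0,"dy":-80,"dz":0,"yaw":0},{"hand":1,"dx":0,"dy":-120,"dz":-10,"yaw":0},{"hand":1,"dx":-20,"dy":-140,"dz":-35,"yaw":0},{"hand":1,"dx":-40,"dy":-150,"dz":-68,"yaw":0},{"hand":1,"dx":-60,"dy":-150,"dz":-102,"yaw":0},{"hand":1,"dx":-80,"dy":-150,"dz":-136,"yaw":0},{"hand":1,"dx":-100,"dy":-150,"dz":-170,"yaw":0},{"hand":1,"dx":-120,"dy":-150,"dz":-204,"yaw":0},{"hand":1,"dx":-140,"dy":-150,"dz":-238,"yaw":0},{"hand":1,"dx":-160,"dy":-150,"dz":-272,"yaw":0},{"hand":1,"dx":-180,"dy":-150,"dz":-306,"yaw":0}]' 40
```

```text
clock: 1.15
position: [0.3989, 0.3635, 0.3813]
tool_rot: [-1.571, -0.0, 1.345]
force: [0.6, 1.1, 0.4]
grip_width: -0.0001
```

```bash
python3 -m crank '[{"hand":1,"dx":-18,"dy":0,"dz":-30,"yaw":0},{"hand":1,"dx":-36,"dy":0,"dz":-62,"yaw":0},{"hand":1,"dx":-54,"dy":0,"dz":-92,"yaw":0},{"hand":1,"dx":-72,"dy":0,"dz":-122,"yaw":0},{"hand":1,"dx":-90,"dy":20,"dz":-150,"yaw":0},{"hand":1,"dx":-105,"dy":50,"dz":-176,"yaw":0},{"hand":1,"dx":-105,"dy":80,"dz":-176,"yaw":0},{"hand":1,"dx":-105,"dy":80,"dz":-176,"yaw":0}]'
python3 - <<'E'
from h import *
for n in("scene","top","wrist"): cv2.imwrite(f"pics/{n}2.png",bot.grab_frame(n)[:,:,::-1])
a=cv2.imread("pics/scene2.png")[60:220,220:370]
cv2.imwrite("pics/s3.png",cv2.resize(a,None,fx=3.7,fy=3.7,interpolation=2))
E
```

```text
clock: 1.82
position: [0.5447, 0.2211, 0.296]
tool_rot: [-1.565, 0.005, 1.342]
force: [-1.1, 0.4, -0.7]
grip_width: 0.0
```

View pics/s3.png

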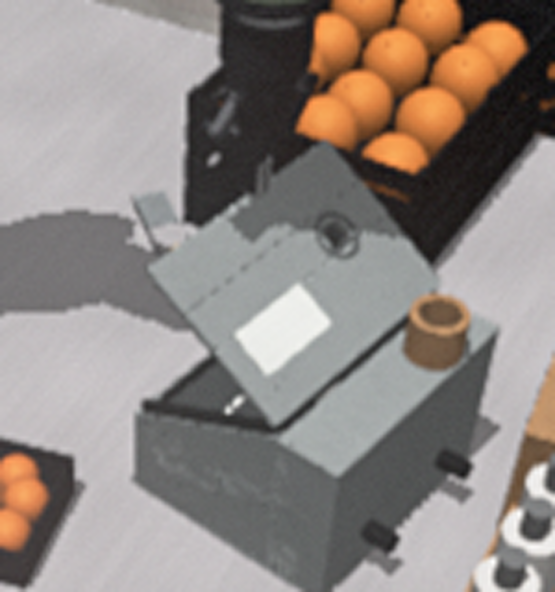

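View pics/wrist2.png

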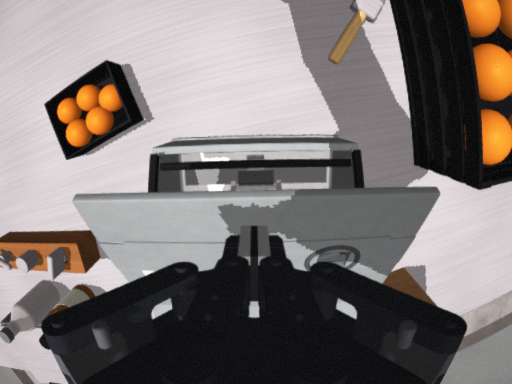

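```bash
python3 -m crank '[{"hand":1,"dx":0,"dy":15,"dz":0,"yaw":0},{"hand":1,"dx":0,"dy":28,"dz":2,"yaw":0},{"hand":1,"dx":0,"dy":40,"dz":8,"yaw":0},{"hand":1,"dx":0,"dy":53,"dz":12,"yaw":0},{"hand":1,"dx":0,"dy":66,"dz":16,"yaw":0},{"hand":1,"dx":0,"dy":80,"dz":20,"yaw":0},{"hand":1,"dx":0,"dy":94,"dz":22,"yaw":0},{"hand":1,"dx":0,"dy":108,"dz":24,"yaw":0},{"hand":1,"dx":0,"dy":120,"dz":24,"yaw":0},{"hand":1,"dx":0,"dy":132,"dz":23,"yaw":0},{"hand":1,"dx":0,"dy":142,"dz":21,"yaw":0},{"hand":1,"dx":0,"dy":150,"dz":19,"yaw":0}]'
python3 - <<'E'
from h import *
for n in("scene","wrist"): cv2.imwrite(f"pics/{n}3.png",bot.grab_frame(n)[:,:,::-1])
a=cv2.imread("pics/scene3.png")[60:220,220:370]
cv2.imwrite("pics/s4.png",cv2.resize(a,None,fx=3.7,fy=3.7,interpolation=2))
E
```

```text
clock: 2.97
position: [0.5278, 0.2285, 0.1514]
tool_rot: [-1.572, -0.001, 1.346]
force: [-0.6, 0.7, 0.4]
grip_width: -0.0
```

View pics/s4.png

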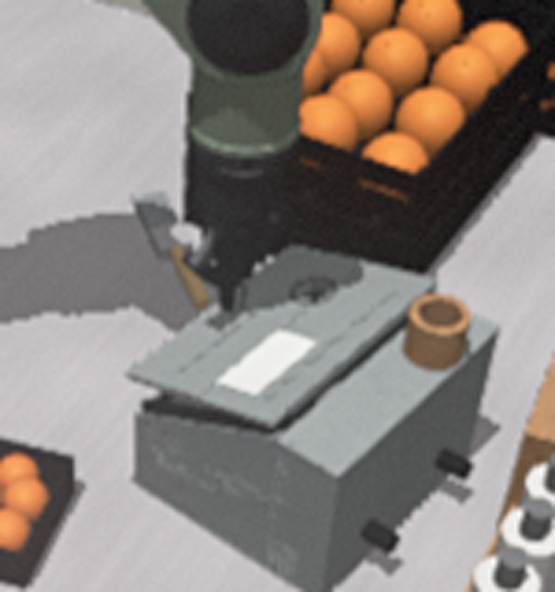

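```bash
python3 -m crank '[{"hand":1,"dx":0,"dy":4,"dz":-1,"yaw":0},{"hand":1,"dx":0,"dy":8,"dz":-2,"yaw":0},{"hand":1,"dx":0,"dy":11,"dz":-3,"yaw":0},{"hand":1,"dx":0,"dy":14,"dz":-4,"yaw":0},{"hand":1,"dx":0,"dy":17,"dz":-5,"yaw":0},{"hand":1,"dx":0,"dy":17,"dz":-5,"yaw":0}]'
```

```text
clock: 3.57
position: [0.5325, 0.2267, 0.1344]
tool_rot: [-1.571, -0.0, 1.345]
force: [-2.3, 0.2, 7.3]
grip_width: 0.0004
```

```bash
python3 -m crank '[{"hand":1,"dx":0,"dy":1.5,"dz":-0.5,"yaw":0},{"hand":1,"dx":0,"dy":3,"dz":-1,"yaw":0},{"hand":1,"dx":0,"dy":4,"dz":-1.5,"yaw":0},{"hand":1,"dx":0,"dy":4,"dz":-1.5,"yaw":0}]';python3 -m crank '[{"hand":1,"dx":0,"dy":1.5,"dz":-0.5,"yaw":0},{"hand":1,"dx":0,"dy":2,"dz":-0.5,"yaw":0},{"hand":1,"dx":0,"dy":2,"dz":-0.5,"yaw":0}]'
```

```text
clock: 3.9
position: [0.5338, 0.2265, 0.1306]
tool_rot: [-1.571, -0.001, 1.345]
force: [-1.5, 0.5, 6.2]
grip_width: 0.0001
clock: 4.15
position: [0.5345, 0.2263, 0.1288]
tool_rot: [-1.571, -0.001, 1.345]
force: [-2.4, 0.1, 10.0]
grip_width: 0.0
```

```bash
python3 -m crank '[{"hand":1,"dx":0,"dy":1,"dz":-0.3,"yaw":0},{"hand":1,"dx":0,"dy":1.5,"dz":-0.5,"yaw":0},{"hand":1,"dx":0,"dy":1.5,"dz":-0.5,"yaw":0}]';python3 -m crank '[{"hand":1,"dx":0,"dy":1,"dz":-0.3,"yaw":0},{"hand":1,"dx":0,"dy":1.5,"dz":-0.5,"yaw":0},{"hand":1,"dx":0,"dy":1.5,"dz":-0.5,"yaw":0}]';python3 -m crank '[{"hand":1,"dx":0,"dy":1,"dz":-0.3,"yaw":0},{"hand":1,"dx":0,"dy":1.5,"dz":-0.5,"yaw":0},{"hand":1,"dx":0,"dy":1.5,"dz":-0.5,"yaw":0}]'
```

```text
clock: 4.4
position: [0.535, 0.2262, 0.1274]
tool_rot: [-1.571, -0.001, 1.345]
force: [-3.3, -0.4, 13.2]
grip_width: 0.0
clock: 4.65
position: [0.5356, 0.2262, 0.1262]
tool_rot: [-1.571, -0.001, 1.345]
force: [-4.6, -1.3, 16.4]
grip_width: -0.0003
clock: 4.9
position: [0.5358, 0.2262, 0.1256]
tool_rot: [-1.571, -0.001, 1.345]
force: [-13.0, -3.2, 36.7]
grip_width: 0.0001
```

```bash
python3 -m crank '[{"hand":1,"dx":0,"dy":-10,"dz":3,"yaw":0},{"hand":1,"dx":0,"dy":-40,"dz":3,"yaw":0},{"hand":1,"dx":0,"dy":-80,"dz":3,"yaw":0},{"hand":1,"dx":-20,"dy":-120,"dz":0,"yaw":0.1},{"hand":0.5,"dx":-60,"dy":-150,"dz":0,"yaw":0.2},{"hand":0.5,"dx":-100,"dy":-150,"dz":0,"yaw":0.3},{"hand":0.5,"dx":-140,"dy":-150,"dz":-10,"yaw":0.365},{"hand":0.5,"dx":-180,"dy":-150,"dz":-20,"yaw":0.365},{"hand":0.4,"dx":-220,"dy":-150,"dz":-20,"yaw":0.365},{"hand":0.4,"dx":-260,"dy":-150,"dz":-20,"yaw":0.365},{"hand":0.4,"dx":-280,"dy":-150,"dz":-20,"yaw":0.365},{"hand":0.4,"dx":-280,"dy":-150,"dz":-20,"yaw":0.365}]'
python3 - <<'E'
from h import *
print(bot.observe()['force'])
for n in("scene","top","wrist"): 
    print(bot.camera_info('wrist')) if n=='wrist' else 0
    cv2.imwrite(f"pics/{n}5.png",bot.grab_frame(n)[:,:,::-1])
a=cv2.imread("pics/scene5.png")[60:220,220:370]
cv2.imwrite("pics/s5.png",cv2.resize(a,None,fx=3.7,fy=3.7,interpolation=2))
a=cv2.imread("pics/top5.png")[130:230,130:250]
cv2.imwrite("pics/t5.png",cv2.resize(a,None,fx=6,fy=6,interpolation=2))
E
```

```text
clock: 5.9
position: [0.4912, -0.0569, 0.2742]
tool_rot: [-1.572, 0.001, 0.973]
force: [1.1, 0.1, -0.0]
grip_width: 0.0511
[ 1.11093808  0.06919251 -0.01495302]
{'fx': 297.3186396354542, 'fy': 297.3186396354542, 'cx': 253.74591332196275, 'cy': 192.17889802534754, 'rvec': array([-2.56535366, -1.36587791, -0.18040064]), 'tvec': array([-0.23168379, -0.46717931,  0.30591779])}
```

View pics/s5.png

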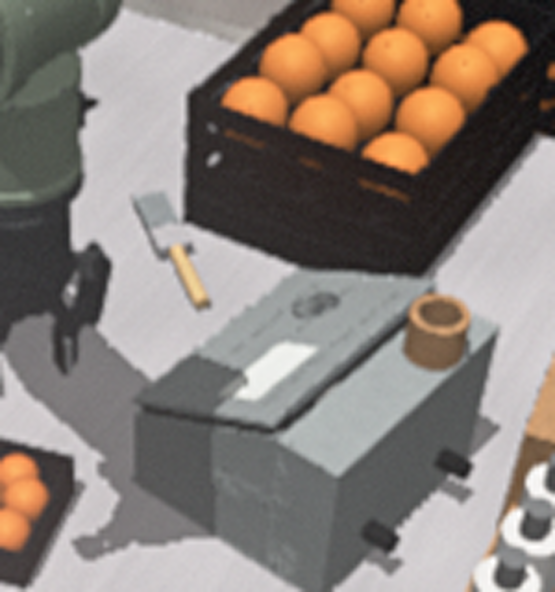

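View pics/t5.png

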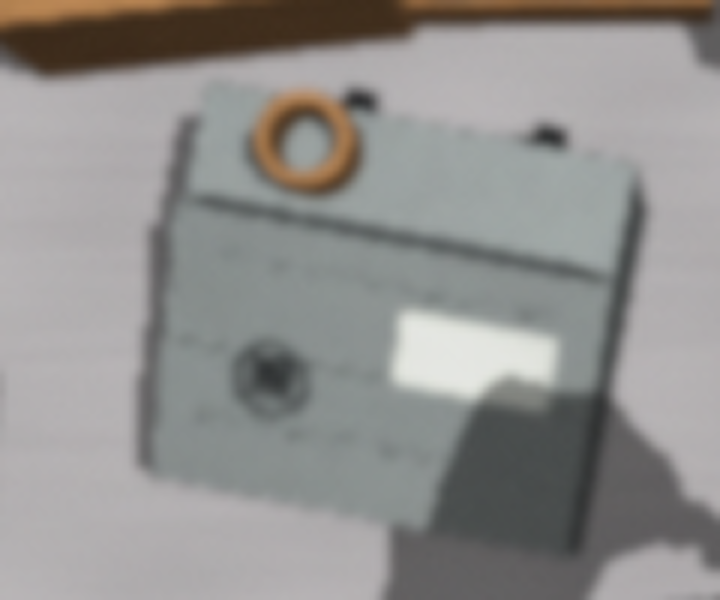

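View pics/wrist5.png

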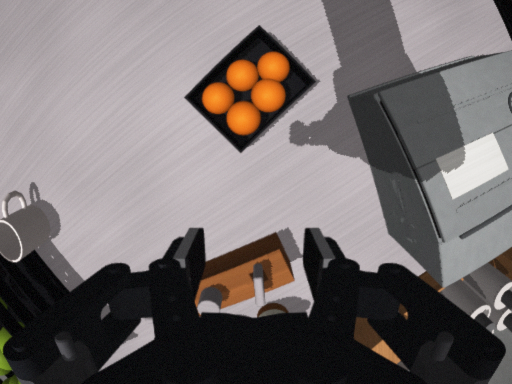

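Run:
```python
from h import *
a=cv2.imread("pics/wrist5.png")[220:330,180:320]
cv2.imwrite("pics/w5.png",cv2.resize(a,None,fx=5.5,fy=5.5,interpolation=2))
T=lambda x,y:(130+x/6-.4,130+y/6-.4);S=lambda x,y:(220+x/3.7-.4,60+y/3.7-.4)
print(tri([ray('top',T(269,377)),ray('scene',S(317,305))]))
x=np.array([.982,-.189]);
```

```text
(array([0.59373611, 0.27745858, 0.14785908]), [np.float64(0.0007512090628457905), np.float64(0.0007512090628460969)])
```

View pics/w5.png

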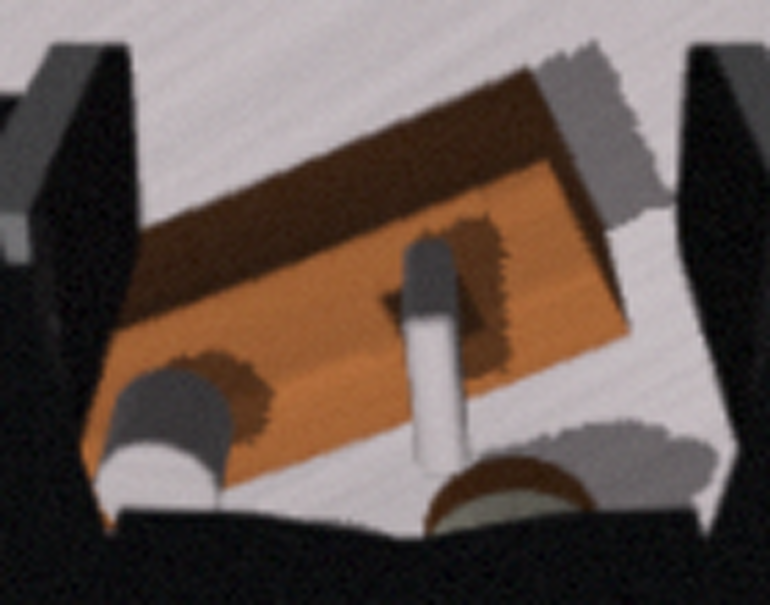

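Run:
```python
from h import *
np.set_printoptions(precision=4,suppress=True)
W=lambda x,y:(180+x/5.5-.4,220+y/5.5-.4)
# image call began before next period; pose static
P=[plane('wrist',W(*p),.1) for p in((407,318),(455,318),(415,470),(467,470))]
for p in P: print(p)
a=(P[0]+P[1])/2;b=(P[2]+P[3])/2
d=b-a; print('centre',(a+b)/2,np.linalg.norm(d),np.arctan2(d[1],d[0]), 'jaw',np.arctan2(d[1],d[0])+np.pi/2)
c=(a+b)/2
s=bot.observe();p=s['position'];y=s['tool_rot'][2]
D=c-p;print('pos',p,y,'dx',D[0]*np.cos(y)+D[1]*np.sin(y),'dz',-D[0]*np.sin(y)+D[1]*np.cos(y))
R=[plane('wrist',W(*p),.06) for p in((548,160),(627,332),(115,330),(225,490))]
for p in R: print('rack',p)
```

```text
[ 0.5985 -0.1222  0.1   ]
[ 0.6045 -0.1133  0.1   ]
[ 0.6351 -0.1445  0.1   ]
[ 0.642  -0.1344  0.1   ]
centre [ 0.62   -0.1286  0.1   ] 0.0429653105589968 -0.5290018786568363 jaw 1.0417944481380603
pos [ 0.4926 -0.0512  0.2738] 0.9799428881505576 dx 0.006725662619222472 dz -0.1489197380567249
rack [ 0.6007 -0.0828  0.06  ]
rack [ 0.6541 -0.0921  0.06  ]
rack [ 0.5814 -0.2006  0.06  ]
rack [ 0.638  -0.2075  0.06  ]
```

```bash
python3 -m crank '[{"hand":0.4,"dx":2,"dy":10,"dz":-40,"yaw":-0.05},{"hand":0.4,"dx":4,"dy":20,"dz":-80,"yaw":-0.05},{"hand":0.4,"dx":6,"dy":40,"dz":-118,"yaw":-0.05},{"hand":0.4,"dx":6,"dy":70,"dz":-149,"yaw":-0.05},{"hand":0.4,"dx":6,"dy":105,"dz":-149,"yaw":-0.05},{"hand":0.4,"dx":6,"dy":130,"dz":-149,"yaw":-0.05},{"hand":0.4,"dx":6,"dy":130,"dz":-149,"yaw":-0.05},{"hand":0.4,"dx":6,"dy":130,"dz":-149,"yaw":-0.05}]'
python3 - <<'E'
from h import *
np.set_printoptions(precision=4,suppress=True)
cv2.imwrite("pics/wrist6.png",bot.grab_frame('wrist')[:,:,::-1])
cv2.imwrite("pics/top6.png",cv2.resize(bot.grab_frame('top')[140:240,240:370,::-1],None,fx=5,fy=5))
print(bot.observe()['position'],bot.observe()['tool_rot'])
E
```

```text
clock: 6.72
position: [0.6193, -0.1284, 0.1432]
tool_rot: [-1.569, 0.001, 1.031]
force: [0.5, -1.1, 0.1]
grip_width: 0.0512
[ 0.6205 -0.129   0.1457] [-1.5727 -0.001   1.031 ]
```

View pics/wrist6.png

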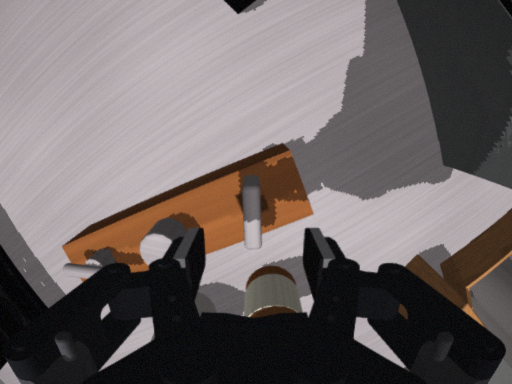

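View pics/top6.png

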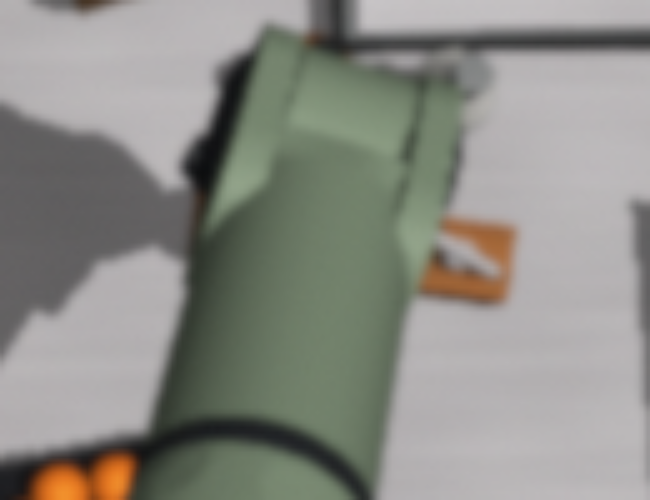

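Run:
```python
from h import *
np.set_printoptions(precision=4,suppress=True)
a=cv2.imread("pics/wrist6.png")[165:260,215:290]
cv2.imwrite("pics/w6.png",cv2.resize(a,None,fx=6,fy=6,interpolation=2))
```

```text
(no output)
```

View pics/w6.png

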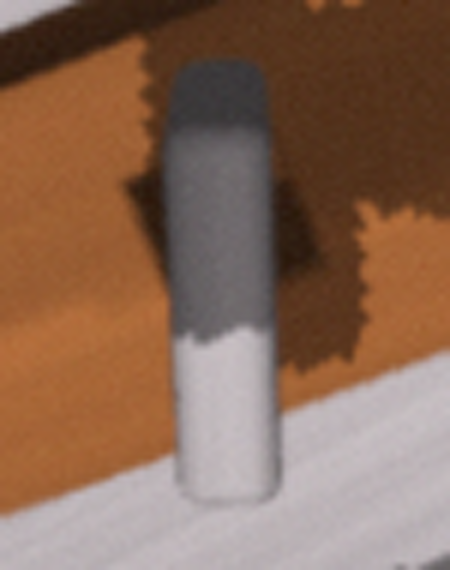

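Run:
```python
from h import *
np.set_printoptions(precision=4,suppress=True)
W=lambda x,y:(215+x/6-.4,165+y/6-.4)
a,b=[ (plane('wrist',W(*p),.1)+plane('wrist',W(*q),.1))/2 for p,q in (((166,128),(268,128)),((178,497),(278,497)))]
d=b-a;c=(a+b)/2;print(a,b,c,np.linalg.norm(d),'jaw',np.arctan2(d[1],d[0])+np.pi/2)
s=bot.observe();p=s['position'];y=s['tool_rot'][2]
D=c-p;print('pos',p,y,'dx',D[0]*np.cos(y)+D[1]*np.sin(y),'dz',-D[0]*np.sin(y)+D[1]*np.cos(y))
```

```text
[ 0.6031 -0.1207  0.1   ] [ 0.6415 -0.1424  0.1   ] [ 0.6223 -0.1316  0.1   ] 0.04414613113460223 jaw 1.0573822935366737
pos [ 0.6205 -0.129   0.1457] 1.0310127786829797 dx -0.0013041420025960877 dz -0.002845449629707338
```

```bash
python3 -m crank '[{"hand":0.4,"dx":-1,"dy":25,"dz":-3,"yaw":-0.025},{"hand":0.4,"dx":-1,"dy":50,"dz":-3,"yaw":-0.025},{"hand":0.4,"dx":-1,"dy":70,"dz":-3,"yaw":-0.025},{"hand":0.4,"dx":-1,"dy":79,"dz":-3,"yaw":-0.025},{"hand":0.4,"dx":-1,"dy":79,"dz":-3,"yaw":-0.025},{"hand":1,"dx":-1,"dy":79,"dz":-3,"yaw":-0.025},{"hand":1,"dx":-1,"dy":79,"dz":-3,"yaw":-0.025},{"hand":1,"dx":-1,"dy":79,"dz":-3,"yaw":-0.025},{"hand":1,"dx":-1,"dy":79,"dz":-3,"yaw":-0.025},{"hand":1,"dx":-1,"dy":79,"dz":-3,"yaw":-0.025}]' 30
python3 - <<'E'
from h import *
s=bot.observe();print(s['grip_width'],s['force'],s['moment'],s['position'])
cv2.imwrite("pics/wrist7.png",bot.grab_frame('wrist')[:,:,::-1])
E
```

```text
clock: 7.65
position: [0.6225, -0.1321, 0.0664]
tool_rot: [-1.573, -0.001, 1.055]
force: [-1.8, 0.8, 9.9]
grip_width: 0.0116
0.011592287107927066 [-1.81392452  0.78584737  9.90978612] [ 0.20499035  0.27054833 -0.06598354] [ 0.62246241 -0.13208374  0.06640721]
```

View pics/wrist7.png

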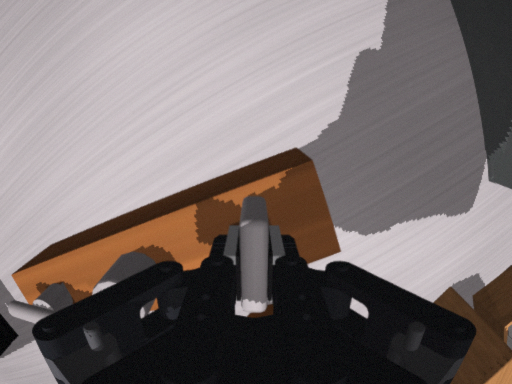

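```bash
python3 -m crank '[{"hand":1,"dx":0,"dy":-10,"dz":0,"yaw":0},{"hand":1,"dx":0,"dy":-20,"dz":0,"yaw":0},{"hand":1,"dx":0,"dy":-30,"dz":0,"yaw":0},{"hand":1,"dx":0,"dy":-36,"dz":0,"yaw":0},{"hand":1,"dx":0,"dy":-36,"dz":0,"yaw":0},{"hand":1,"dx":0,"dy":-36,"dz":0,"yaw":0}]'
python3 - <<'E'
from h import *
s=bot.observe();print(s['grip_width'],s['force'],s['moment'],s['position'])
cv2.imwrite("pics/wrist8.png",bot.grab_frame('wrist')[:,:,::-1])
cv2.imwrite("pics/scene8.png",cv2.resize(bot.grab_frame('scene')[150:310,180:330,::-1],None,fx=3.7,fy=3.7))
E
```

```text
clock: 8.2
position: [0.6218, -0.132, 0.1013]
tool_rot: [-1.572, -0.0, 1.055]
force: [0.0, -0.4, -2.7]
grip_width: 0.0115
0.011504998267867743 [ 0.03887754 -0.41794584 -2.71279765] [-0.01247094 -0.00264177  0.01021377] [ 0.62180777 -0.1319634   0.1013302 ]
```

View pics/wrist8.png

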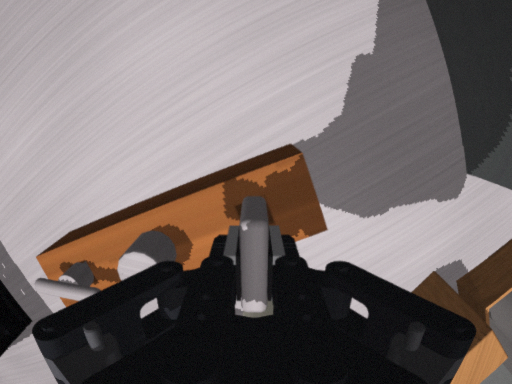

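View pics/scene8.png

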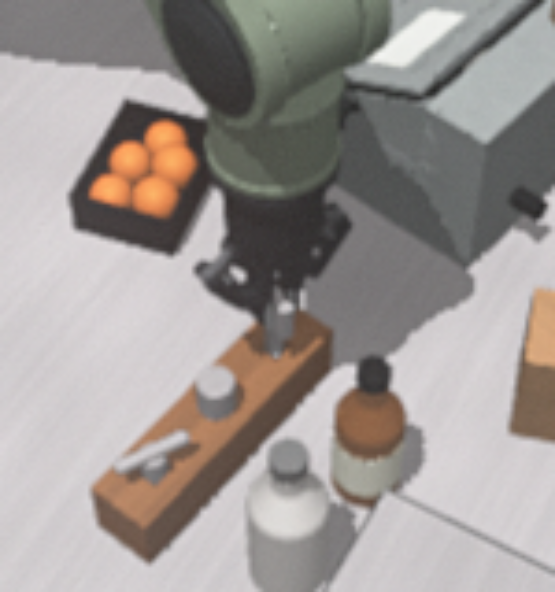

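```bash
python3 -m crank '[{"hand":1,"dx":0,"dy":0,"dz":5,"yaw":0},{"hand":1,"dx":0,"dy":0,"dz":10,"yaw":0},{"hand":1,"dx":0,"dy":0.5,"dz":15,"yaw":0},{"hand":1,"dx":0,"dy":1,"dz":20,"yaw":0},{"hand":1,"dx":0,"dy":2,"dz":24,"yaw":0},{"hand":1,"dx":0,"dy":3,"dz":28,"yaw":0},{"hand":1,"dx":0,"dy":3,"dz":30,"yaw":0},{"hand":1,"dx":0,"dy":3,"dz":30,"yaw":0}]'
python3 - <<'E'
from h import *
s=bot.observe();print(s['grip_width'],s['force'],s['moment'],s['position'])
cv2.imwrite("pics/wrist9.png",bot.grab_frame('wrist')[:,:,::-1])
cv2.imwrite("pics/scene9.png",cv2.resize(bot.grab_frame('scene')[190:270,220:320,::-1],None,fx=7,fy=7,interpolation=2))
E
```

```text
clock: 8.97
position: [0.5955, -0.1171, 0.0978]
tool_rot: [-1.572, -0.0, 1.055]
force: [4.3, -2.0, -0.7]
grip_width: 0.0116
0.011612200718819552 [ 4.28684703 -1.97177554 -0.74009403] [-0.4301483  -0.88704186  0.07459042] [ 0.59545956 -0.11712185  0.09780763]
```

View pics/wrist9.png

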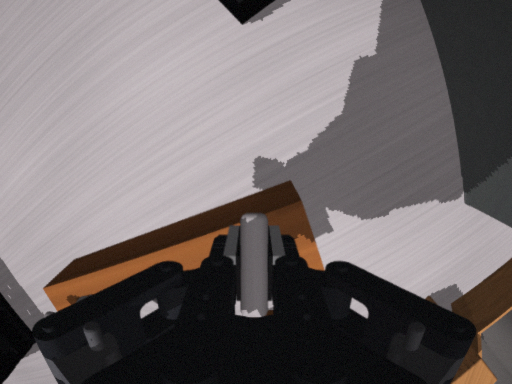

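View pics/scene9.png

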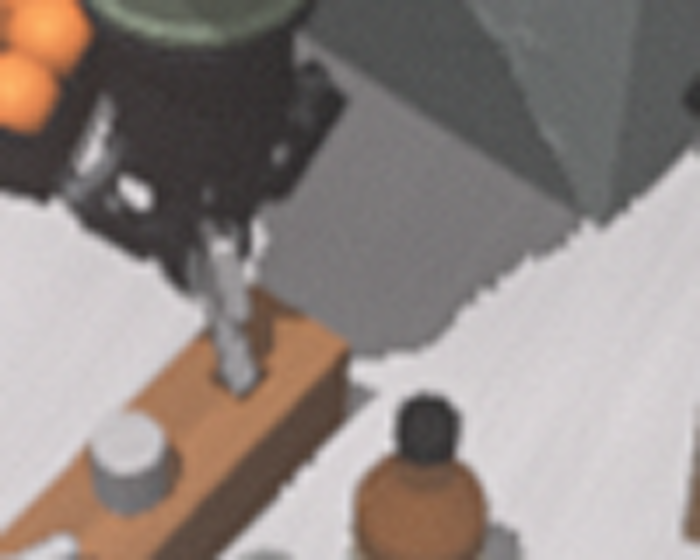

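```bash
python3 -m crank '[{"hand":1,"dx":-2,"dy":-15,"dz":0,"yaw":0},{"hand":1,"dx":-2,"dy":-40,"dz":0,"yaw":0},{"hand":1,"dx":0,"dy":-75,"dz":5,"yaw":0},{"hand":1,"dx":20,"dy":-105,"dz":22,"yaw":0},{"hand":1,"dx":50,"dy":-120,"dz":44,"yaw":-0.03},{"hand":1,"dx":80,"dy":-130,"dz":66,"yaw":-0.06},{"hand":1,"dx":110,"dy":-140,"dz":88,"yaw":-0.1},{"hand":1,"dx":140,"dy":-148,"dz":110,"yaw":-0.14},{"hand":1,"dx":170,"dy":-148,"dz":132,"yaw":-0.18},{"hand":1,"dx":200,"dy":-148,"dz":155,"yaw":-0.22},{"hand":1,"dx":230,"dy":-148,"dz":178,"yaw":-0.25},{"hand":1,"dx":260,"dy":-148,"dz":200,"yaw":-0.275}]'
python3 - <<'E'
from h import *
cv2.imwrite("pics/wrist10.png",bot.grab_frame('wrist')[:,:,::-1])
cv2.imwrite("pics/scene10.png",cv2.resize(bot.grab_frame('scene')[90:250,180:380,::-1],None,fx=3.9,fy=3.7,interpolation=2))
s=bot.observe();print(s['grip_width'],s['force'],s['moment'],s['position'],s['tool_rot'])
E
```

```text
clock: 10.07
position: [0.5484, 0.2094, 0.2455]
tool_rot: [-1.569, 0.001, 1.332]
force: [0.5, 0.6, -1.6]
grip_width: 0.0119
0.011936672782591098 [-0.36153743 -1.08116701 -0.92245457] [-0.01329469 -0.0137276  -0.03749273] [0.54745782 0.21422113 0.24493747] [-1.56778290e+00 -1.14117303e-03  1.33891501e+00]
```

View pics/wrist10.png

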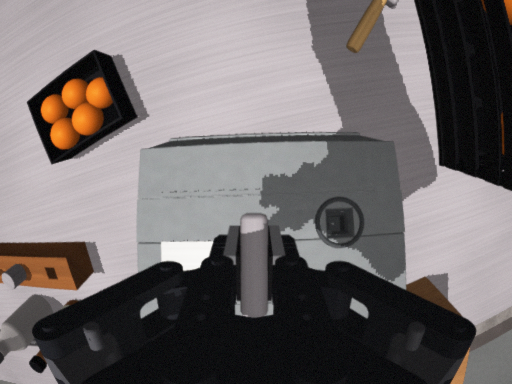

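View pics/scene10.png

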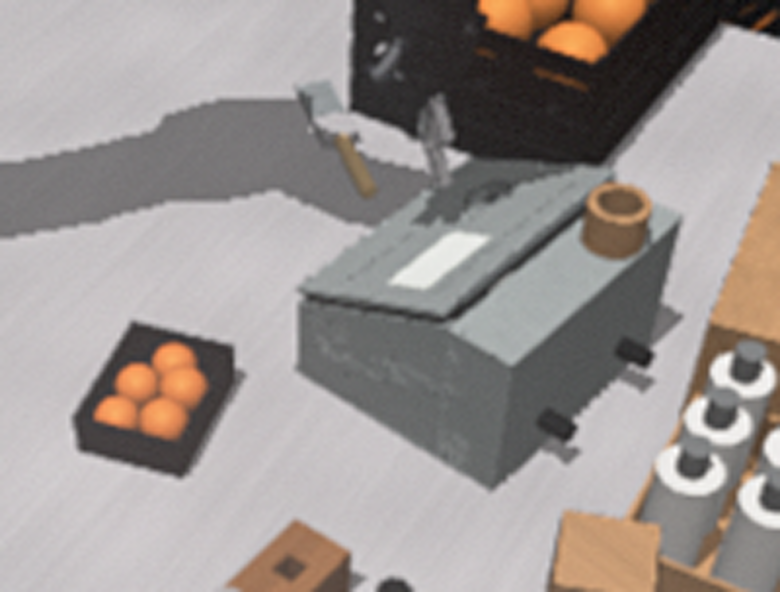

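Run:
```python
from h import *
a=cv2.imread("pics/wrist10.png")[185:260,300:385]
cv2.imwrite("pics/w10.png",cv2.resize(a,None,fx=8,fy=8,interpolation=2))
cv2.imwrite("pics/s10.png",cv2.resize(cv2.imread("pics/scene10.png")[60:260,360:560],None,fx=3,fy=3,interpolation=2))
```

```text
(no output)
```

View pics/w10.png

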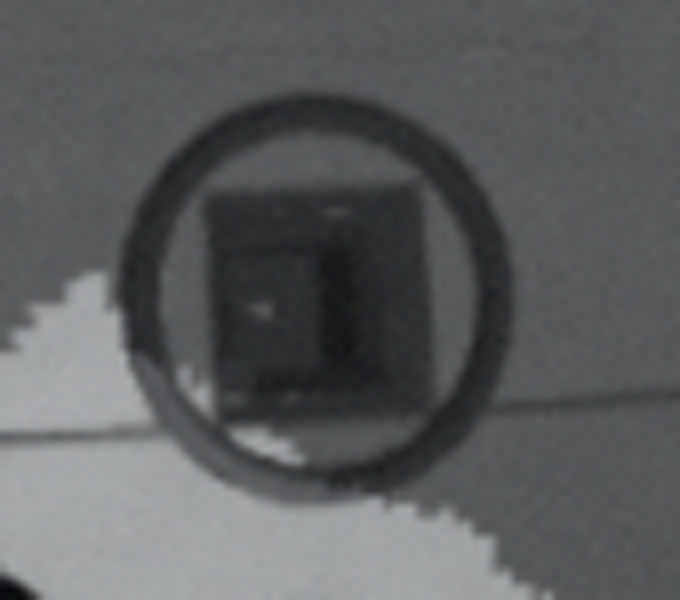

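View pics/s10.png

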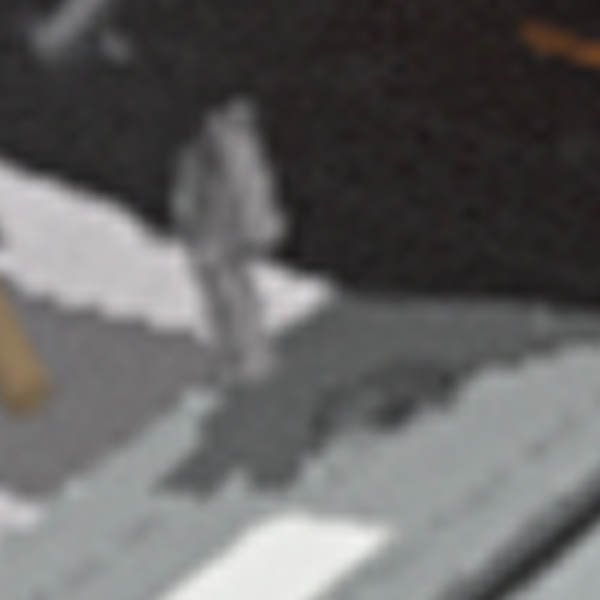

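Run:
```python
from h import *
np.set_printoptions(precision=4,suppress=True)
def ip(n,p,q,nn):
    o,d=ray(n,p); return o+d*((q-o)@nn)/(d@nn)
s=bot.observe();p=s['position'];y=s['tool_rot'][2]; print(p,y,s['clock'])
g=p+[0,0,.019]; jx=np.array([np.cos(y),np.sin(y),0]);jz=np.array([-np.sin(y),np.cos(y),0])
for X,Y in((243,378),(232,108),(272,365),(213,372)):
    q=ip('scene',(180+(360+X/3)/3.9-.4,90+(60+Y/3)/3.7-.4),g,jx)-g; print('key',q@jz,q[2],np.degrees(np.arctan2(q@jz,q[2])))
c25,s25=np.cos(np.radians(25)),np.sin(np.radians(25))
n=np.array([-s25*.982,s25*.189,c25])
W=lambda x,y:(300+x/8-.4,185+y/8-.4)
q0=np.array([.593,.276,.147])
C=[ip('wrist',W(*w),q0,n) for w in((205,195),(418,185),(435,410),(218,420),(318,298))]
for c in C: print(c)
e1=C[1]-C[0];e2=C[2]-C[3];print('mean',np.mean(C[:4],0),np.linalg.norm(e1),np.linalg.norm(C[3]-C[0]),np.arctan2(e1[1],e1[0]),np.arctan2(e2[1],e2[0]))
# cover free edge in wrist10 : corners (140,149)->(393,141)
a=ip('wrist',(140,149),q0,n);b=ip('wrist',(393,141),q0,n);d=b-a;print('free',a,b,np.linalg.norm(d),np.arctan2(d[1],d[0]))
```

```text
[0.5475 0.2142 0.2449] 1.33891500886194 10.1667
key -0.029179036152485266 -0.0623097577338978 -154.9067773269228
key -0.01700081727430183 0.030303665248246014 -29.293088181118595
key -0.038828045694211576 -0.05171704641280239 -143.10156656313558
key -0.01839590401562598 -0.06621930648240548 -164.4745618491773
[0.5776 0.2729 0.1402]
[0.5825 0.2976 0.1403]
[0.6053 0.2934 0.1511]
[0.5999 0.2685 0.1508]
[0.5908 0.2829 0.1454]
mean [0.5913 0.2831 0.1456] 0.025237122659469407 0.025119228271861558 1.375760705833854 1.3596197534012178
free [0.4873 0.1151 0.1128] [0.5354 0.3595 0.1133] 0.24916833794844293 1.3762818179800231
```

```bash
python3 -m crank '[{"hand":1,"dx":25,"dy":0,"dz":4,"yaw":-0.02},{"hand":1,"dx":50,"dy":5,"dz":8,"yaw":-0.02},{"hand":1,"dx":71,"dy":15,"dz":10,"yaw":-0.02},{"hand":1,"dx":71,"dy":25,"dz":10,"yaw":-0.02},{"hand":1,"dx":71,"dy":31,"dz":10,"yaw":-0.02},{"hand":1,"dx":71,"dy":31,"dz":10,"yaw":-0.02},{"hand":1,"dx":71,"dy":31,"dz":10,"yaw":-0.02},{"hand":1,"dx":71,"dy":31,"dz":10,"yaw":-0.02}]'
python3 - <<'E'
from h import *
cv2.imwrite("pics/wrist11.png",bot.grab_frame('wrist')[:,:,::-1])
cv2.imwrite("pics/scene11.png",bot.grab_frame('scene')[:,:,::-1])
cv2.imwrite("pics/s11.png",cv2.resize(cv2.imread("pics/scene11.png")[85:175,260:360],None,fx=6.5,fy=6.5,interpolation=2))
cv2.imwrite("pics/w11.png",cv2.resize(cv2.imread("pics/wrist11.png")[140:330,170:350],None,fx=3.1,fy=3.1,interpolation=2))
s=bot.observe();print(s['force'],s['position'],s['tool_rot'])
E
```

```text
clock: 10.83
position: [0.5573, 0.278, 0.2154]
tool_rot: [-1.571, -0.0, 1.349]
force: [0.3, -0.1, -1.2]
grip_width: 0.0117
[ 0.60830609  0.73066871 -1.49735835] [0.55730792 0.27840361 0.2154659 ] [-1.57133409e+00 -5.24454425e-04  1.34909320e+00]
```

View pics/w11.png

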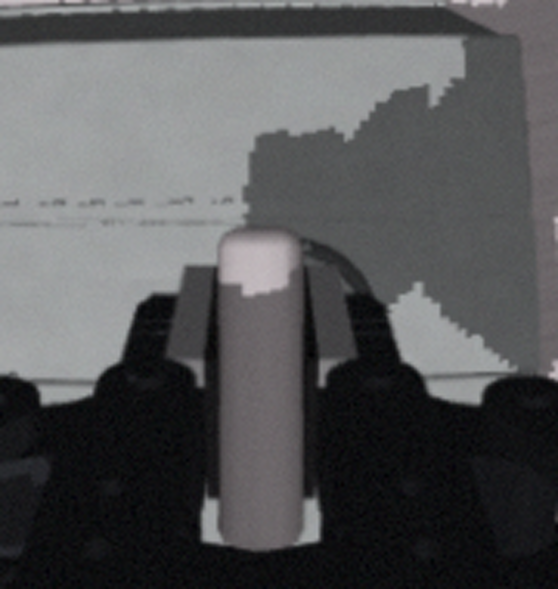

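View pics/s11.png

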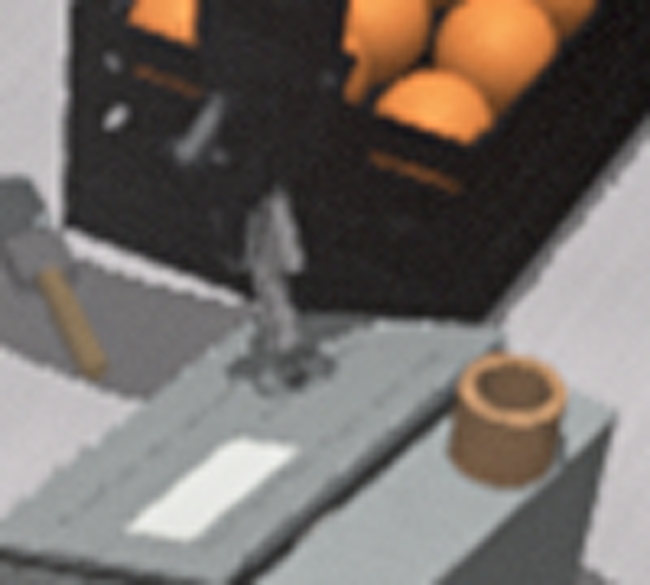

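Run:
```python
from h import *
np.set_printoptions(precision=4,suppress=True)
s=bot.observe();g=s['position']+[0,0,.019];y=s['tool_rot'][2]
t=np.radians(25);k=np.array([-np.sin(y)*np.sin(t),np.cos(y)*np.sin(t),np.cos(t)])
im=cv2.imread("pics/scene11.png");k6=6.5
S=lambda P:tuple(np.round((proj('scene',P)+.4-[260,85])*6.5).astype(int).tolist())
v=cv2.imread("pics/s11.png")
print('tip',S(g-.0694*k),'top',S(g+.0146*k),'axis at outer',S(g-.0941*k))
for c,P in (((0,0,255),(.593,.278,.147)),((0,255,0),(.596,.2696,.149))): print(S(np.array(P)));cv2.circle(v,S(np.array(P)),3,c,-1)
cv2.line(v,S(g-.0694*k),S(g+.0146*k),(255,0,0),1)
cv2.imwrite("pics/v11.png",cv2.resize(v[150:450,150:420],None,fx=2,fy=2))
```

```text
tip (282, 340) top (241, 196) axis at outer (294, 381)
(295, 374)
(293, 382)
```

View pics/v11.png

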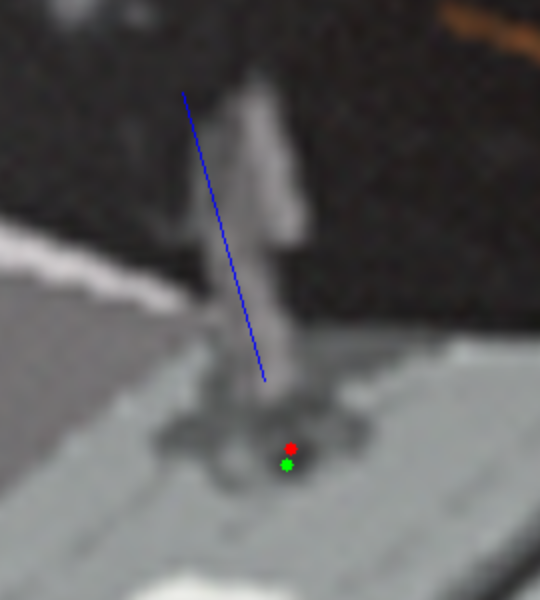

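Run:
```python
import cv2
import numpy as np
a=cv2.imread("pics/scene5.png")[128:158,285:325];b=cv2.imread("pics/top5.png")[180:205,160:190]
a=cv2.resize(a,None,fx=14,fy=14,interpolation=2);b=cv2.resize(b,None,fx=14,fy=14,interpolation=2)
h=max(a.shape[0],b.shape[0]);f=lambda i:np.vstack([i,np.zeros((h-i.shape[0],i.shape[1],3),np.uint8)])
cv2.imwrite("pics/ring.png",cv2.convertScaleAbs(cv2.resize(np.hstack([f(a),f(b)]),None,fx=.8,fy=.8),alpha=1.5,beta=-60))
```

```text
(no output)
```

View pics/ring.png

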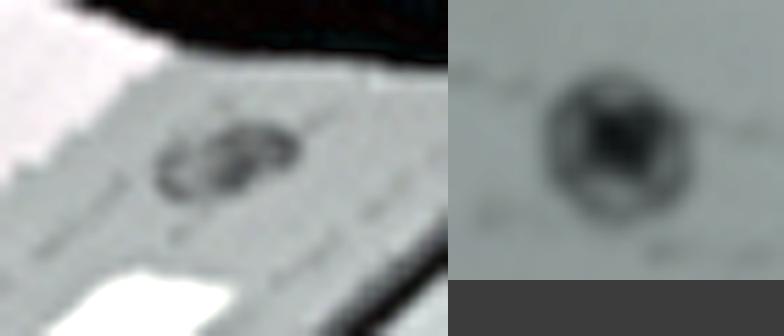

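Run:
```python
from h import *
np.set_printoptions(precision=4,suppress=True)
r1=ray('scene',(304.8,142));r2=ray('top',(174.7,192.8))
print(tri([r1,r2]))
for z in(.145,.147,.149):print(plane('scene',(304.8,142),z),plane('top',(174.7,192.8),z))
print(proj('scene',(.593,.278,.147)))
# sanity: free edge corners, top & white label
```

```text
(array([0.5924, 0.2764, 0.1482]), [np.float64(0.0007045360269532629), np.float64(0.000704536026953303)])
[0.5916 0.2804 0.145 ] [0.592  0.2767 0.145 ]
[0.5924 0.2782 0.147 ] [0.5919 0.2763 0.147 ]
[0.5933 0.276  0.149 ] [0.5917 0.2759 0.149 ]
[304.9146 142.0875]
```

```bash
python3 -m crank '[{"hand":1,"dx":6.5,"dy":1.5,"dz":5.5,"yaw":0},{"hand":1,"dx":6.5,"dy":1.5,"dz":5.5,"yaw":0},{"hand":1,"dx":6.5,"dy":11,"dz":1,"yaw":0},{"hand":1,"dx":6.5,"dy":20,"dz":-3,"yaw":0},{"hand":1,"dx":6.5,"dy":27,"dz":-6.5,"yaw":0},{"hand":1,"dx":6.5,"dy":27,"dz":-6.5,"yaw":0},{"hand":1,"dx":6.5,"dy":27,"dz":-6.5,"yaw":0}]'
python3 - <<'E'
from h import *
cv2.imwrite("pics/wrist12.png",bot.grab_frame('wrist')[:,:,::-1])
cv2.imwrite("pics/scene12.png",bot.grab_frame('scene')[:,:,::-1])
s=bot.observe();print(s['force'],s['moment'],s['position'],s['tool_rot'])
a=cv2.resize(cv2.imread("pics/scene12.png")[105:160,280:335],None,fx=7,fy=7,interpolation=2);b=cv2.resize(cv2.imread("pics/wrist12.png")[170:268,200:298],(385,385),interpolation=2)
cv2.imwrite("pics/c12.png",cv2.convertScaleAbs(np.hstack([a,b]),alpha=1.4,beta=-30))
E
```

```text
clock: 11.52
position: [0.5648, 0.2833, 0.1869]
tool_rot: [-1.57, 0.001, 1.349]
force: [-0.8, 0.0, -1.6]
grip_width: 0.0117
[-0.30826866  0.1718774  -1.11115305] [-0.00764014  0.00357992 -0.00248034] [0.56485901 0.28376637 0.18781414] [-1.57079733e+00  6.73418790e-05  1.34970479e+00]
```

View pics/c12.png

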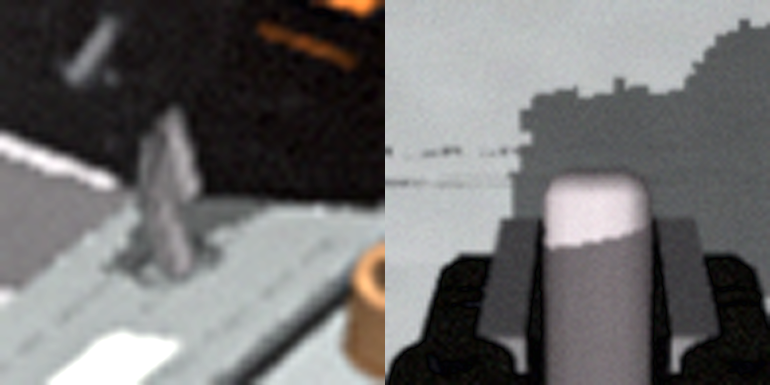

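```bash
python3 -m crank '[{"hand":1,"dx":0,"dy":1.8,"dz":-0.8,"yaw":0},{"hand":1,"dx":0,"dy":3.6,"dz":-1.7,"yaw":0},{"hand":1,"dx":0,"dy":5.4,"dz":-2.5,"yaw":0},{"hand":1,"dx":0,"dy":7.2,"dz":-3.4,"yaw":0},{"hand":1,"dx":0,"dy":7.2,"dz":-3.4,"yaw":0}]'; python3 -c "
from workcell import bot;print(bot.observe()['moment'])"
```

```text
clock: 12.03
position: [0.5681, 0.283, 0.1802]
tool_rot: [-1.571, 0.0, 1.35]
force: [0.4, 0.3, -1.6]
grip_width: 0.0117
[-0.00813249  0.02634043  0.01911408]
```

```bash
python3 -m crank '[{"hand":1,"dx":0,"dy":1.8,"dz":-0.8,"yaw":0},{"hand":1,"dx":0,"dy":3.6,"dz":-1.7,"yaw":0},{"hand":1,"dx":0,"dy":4.5,"dz":-2.1,"yaw":0},{"hand":1,"dx":0,"dy":4.5,"dz":-2.1,"yaw":0}]';python3 -m crank '[{"hand":1,"dx":0,"dy":1.8,"dz":-0.8,"yaw":0},{"hand":1,"dx":0,"dy":2.7,"dz":-1.3,"yaw":0},{"hand":1,"dx":0,"dy":2.7,"dz":-1.3,"yaw":0}]'; python3 -c "
from workcell import bot;print(bot.observe()['moment'])"
```

```text
clock: 12.37
position: [0.5701, 0.2825, 0.1758]
tool_rot: [-1.571, 0.0, 1.35]
force: [0.9, -0.4, -2.0]
grip_width: 0.012
clock: 12.62
position: [0.5714, 0.2823, 0.1732]
tool_rot: [-1.571, 0.0, 1.35]
force: [-0.4, -0.4, -1.1]
grip_width: 0.0117
[ 0.03700964 -0.02068594  0.04660366]
```

```bash
python3 -m crank '[{"hand":1,"dx":0,"dy":1.8,"dz":-0.8,"yaw":0},{"hand":1,"dx":0,"dy":3.6,"dz":-1.7,"yaw":0},{"hand":1,"dx":0,"dy":3.6,"dz":-1.7,"yaw":0}]';python3 -m crank '[{"hand":1,"dx":0,"dy":0.9,"dz":-0.4,"yaw":0},{"hand":1,"dx":0,"dy":1.8,"dz":-0.8,"yaw":0},{"hand":1,"dx":0,"dy":1.8,"dz":-0.8,"yaw":0}]'; python3 -c "
from workcell import bot;print(bot.observe()['moment'])"
```

```text
clock: 12.87
position: [0.5731, 0.2819, 0.1694]
tool_rot: [-1.571, 0.0, 1.35]
force: [1.1, 0.5, -1.8]
grip_width: 0.0117
clock: 13.12
position: [0.5739, 0.2818, 0.1679]
tool_rot: [-1.571, 0.0, 1.35]
force: [0.1, -0.4, -2.1]
grip_width: 0.0113
[-0.09017856  0.00196995 -0.00662537]
```

```bash
python3 -m crank '[{"hand":1,"dx":0,"dy":0.9,"dz":-0.4,"yaw":0},{"hand":1,"dx":0,"dy":1.8,"dz":-0.8,"yaw":0},{"hand":1,"dx":0,"dy":1.8,"dz":-0.8,"yaw":0}]';python3 -m crank '[{"hand":1,"dx":0,"dy":0.9,"dz":-0.4,"yaw":0},{"hand":1,"dx":0,"dy":1.8,"dz":-0.8,"yaw":0},{"hand":1,"dx":0,"dy":1.8,"dz":-0.8,"yaw":0}]'
python3 - <<'E'
from h import *
s=bot.observe();print(s['moment'],s['force'])
cv2.imwrite("pics/scene13.png",bot.grab_frame('scene')[:,:,::-1])
a=cv2.resize(cv2.imread("pics/scene13.png")[100:165,270:340],None,fx=9,fy=9,interpolation=2)
cv2.imwrite("pics/c13.png",cv2.convertScaleAbs(a,alpha=1.4,beta=-30))
E
```

```text
clock: 13.37
position: [0.5745, 0.2819, 0.167]
tool_rot: [-1.571, -0.001, 1.35]
force: [-5.7, -0.7, 11.7]
grip_width: 0.0119
clock: 13.62
position: [0.5753, 0.2818, 0.1657]
tool_rot: [-1.571, -0.001, 1.35]
force: [-10.3, -2.0, 19.4]
grip_width: 0.0115
[-0.59729089  1.89674585 -0.13908605] [-10.30173025  -2.0372778   19.39356826]
```

View pics/c13.png

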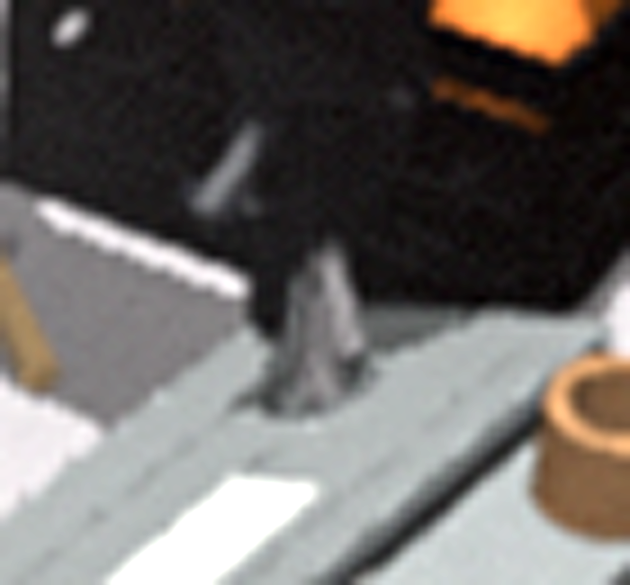

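```bash
python3 -c "
from workcell import bot;print(bot.observe()['qpos'].round(3))"; python3 -m crank '[{"hand":1,"dx":0,"dy":-1.5,"dz":0.7,"yaw":0},{"hand":0.8,"dx":0,"dy":-1.5,"dz":0.7,"yaw":0},{"hand":0.8,"dx":0,"dy":-1.5,"dz":0.7,"yaw":0},{"hand":0.8,"dx":0,"dy":-1.5,"dz":0.7,"yaw":0}]' 20
python3 - <<'E'
from h import *
s=bot.observe();print(s['moment'],s['force'],s['position'])
cv2.imwrite("pics/scene14.png",bot.grab_frame('scene')[:,:,::-1]);cv2.imwrite("pics/wrist14.png",bot.grab_frame('wrist')[:,:,::-1])
a=cv2.resize(cv2.imread("pics/scene14.png")[105:160,280:335],None,fx=7,fy=7,interpolation=2);b=cv2.resize(cv2.imread("pics/wrist14.png")[160:325,170:335],(385,385),interpolation=2)
cv2.imwrite("pics/c14.png",cv2.convertScaleAbs(np.hstack([a,b]),alpha=1.4,beta=-30))
E
```

```text
[-0.69   0.628  0.218  1.626 -0.163  0.904  0.939]
clock: 14.0
position: [0.5748, 0.2816, 0.1659]
tool_rot: [-1.571, 0.0, 1.35]
force: [0.8, -0.1, -0.4]
grip_width: 0.017
[-0.04181414 -0.00147212  0.00385919] [ 0.84401473 -0.07640434 -0.43869006] [0.57477262 0.2816031  0.16585056]
```

View pics/c14.png

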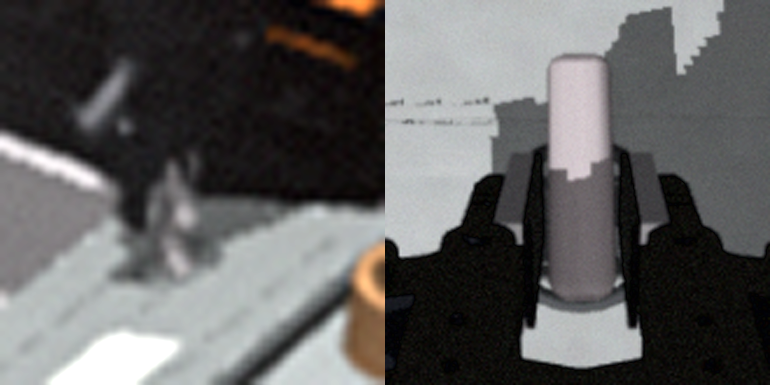

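```bash
python3 -m crank '[{"hand":0.8,"dx":0,"dy":0,"dz":0,"yaw":0.08},{"hand":0.8,"dx":0,"dy":0,"dz":0,"yaw":0.16},{"hand":0.8,"dx":0,"dy":0,"dz":0,"yaw":0.24},{"hand":0.8,"dx":0,"dy":0,"dz":0,"yaw":0.32},{"hand":0.8,"dx":0,"dy":0,"dz":0,"yaw":0.4},{"hand":0.8,"dx":0,"dy":0,"dz":0,"yaw":0.5},{"hand":0.8,"dx":0,"dy":0,"dz":0,"yaw":0.5}]'
cat > look.py <<'E'
from h import *
import sys
n=sys.argv[1];s=bot.observe();print(s['moment'].round(3),s['force'].round(1),s['position'].round(4),s['tool_rot'].round(3),s['qpos'].round(2))
cv2.imwrite(f"pics/scene{n}.png",bot.grab_frame('scene')[:,:,::-1]);cv2.imwrite(f"pics/wrist{n}.png",bot.grab_frame('wrist')[:,:,::-1])
a=cv2.resize(cv2.imread(f"pics/scene{n}.png")[105:160,280:335],None,fx=7,fy=7,interpolation=2);b=cv2.resize(cv2.imread(f"pics/wrist{n}.png")[160:325,170:335],(385,385),interpolation=2)
cv2.imwrite(f"pics/c{n}.png",cv2.convertScaleAbs(np.hstack([a,b]),alpha=1.4,beta=-30))
E
python3 look.py 15
```

```text
clock: 14.68
position: [0.5758, 0.2831, 0.1663]
tool_rot: [-1.572, -0.003, 0.844]
force: [5.2, 5.1, -1.0]
grip_width: 0.0173
[ 1.449 -1.576  0.301] [ 5.2  5.1 -1. ] [0.5758 0.2831 0.1663] [-1.572 -0.003  0.844] [-0.78  0.65  0.35  1.63 -0.27  0.91  0.52]
```

View pics/c15.png

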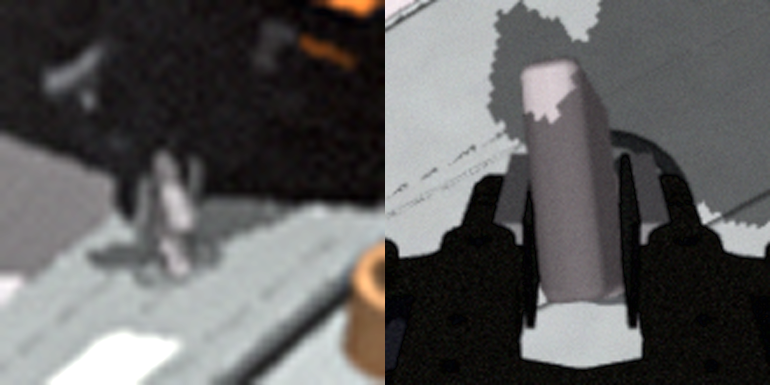

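```bash
python3 -m crank '[{"hand":0.79,"dx":0,"dy":0,"dz":0,"yaw":0.08},{"hand":0.78,"dx":0,"dy":0,"dz":0,"yaw":0.16},{"hand":0.78,"dx":0,"dy":0,"dz":0,"yaw":0.24},{"hand":0.78,"dx":0,"dy":0,"dz":0,"yaw":0.32},{"hand":0.77,"dx":0,"dy":0,"dz":0,"yaw":0.4},{"hand":0.77,"dx":0,"dy":0,"dz":0,"yaw":0.4}]'; python3 look.py 16
```

```text
clock: 15.28
position: [0.5768, 0.2842, 0.1672]
tool_rot: [-1.57, -0.007, 0.446]
force: [9.6, 9.8, 6.2]
grip_width: 0.0197
[ 2.552 -2.61   0.505] [9.6 9.8 6.2] [0.5768 0.2842 0.1672] [-1.57  -0.007  0.446] [-0.84  0.66  0.46  1.63 -0.35  0.92  0.19]
```

View pics/c16.png

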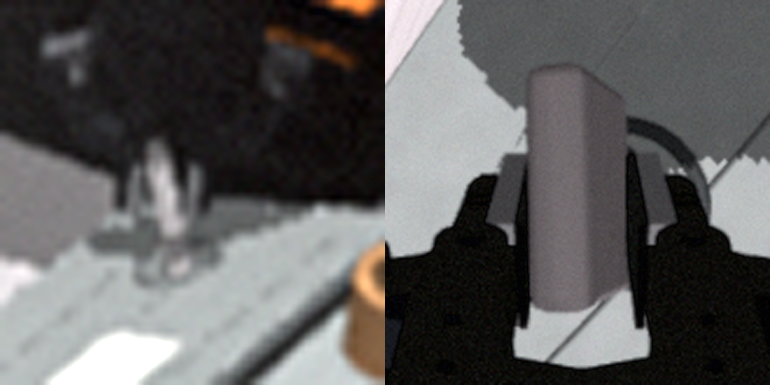

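```bash
python3 -m crank '[{"hand":0.73,"dx":0,"dy":0,"dz":0,"yaw":0},{"hand":0.72,"dx":0,"dy":0,"dz":0,"yaw":0.08},{"hand":0.72,"dx":0,"dy":0,"dz":0,"yaw":0.16},{"hand":0.72,"dx":0,"dy":0,"dz":0,"yaw":0.24},{"hand":0.72,"dx":0,"dy":0,"dz":0,"yaw":0.32},{"hand":0.72,"dx":0,"dy":0,"dz":0,"yaw":0.4},{"hand":0.72,"dx":0,"dy":0,"dz":0,"yaw":0.4}]'; python3 look.py 17
```

```text
clock: 15.97
position: [0.5767, 0.2827, 0.1669]
tool_rot: [-1.569, -0.005, 0.045]
force: [9.0, 4.4, 5.7]
grip_width: 0.0244
[ 1.186 -2.515  0.391] [9.  4.4 5.7] [0.5767 0.2827 0.1669] [-1.569 -0.005  0.045] [-0.91  0.69  0.57  1.64 -0.44  0.94 -0.14]
```

View pics/c17.png

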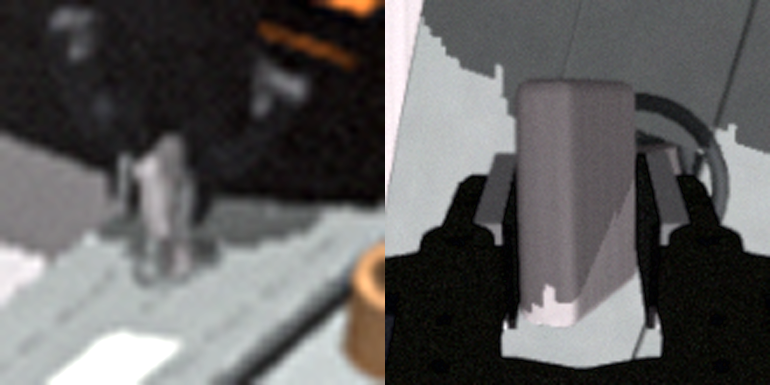

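```bash
python3 -m crank '[{"hand":0.72,"dx":0,"dy":0,"dz":0,"yaw":0.05},{"hand":0.72,"dx":0,"dy":0,"dz":0,"yaw":0.1},{"hand":0.72,"dx":0,"dy":0,"dz":0,"yaw":0.1}]';python3 look.py 18;python3 -m crank '[{"hand":0.72,"dx":0,"dy":0,"dz":0,"yaw":0.05},{"hand":0.72,"dx":0,"dy":0,"dz":0,"yaw":0.1},{"hand":0.72,"dx":0,"dy":0,"dz":0,"yaw":0.1}]';python3 look.py 19
```

```text
clock: 16.32
position: [0.5771, 0.2826, 0.167]
tool_rot: [-1.569, -0.006, -0.053]
force: [11.1, 5.5, 5.4]
grip_width: 0.024
[ 1.183 -3.067  0.362] [11.1  5.5  5.4] [0.5771 0.2826 0.167 ] [-1.569 -0.006 -0.053] [-0.92  0.7   0.59  1.64 -0.46  0.94 -0.22]
clock: 16.67
position: [0.5775, 0.2828, 0.1672]
tool_rot: [-1.568, -0.006, -0.153]
force: [12.6, 5.4, 4.3]
grip_width: 0.024
[ 1.428 -3.701  0.503] [12.6  5.4  4.3] [0.5775 0.2828 0.1672] [-1.568 -0.006 -0.153] [-0.94  0.7   0.62  1.64 -0.48  0.95 -0.3 ]
```

View pics/c19.png

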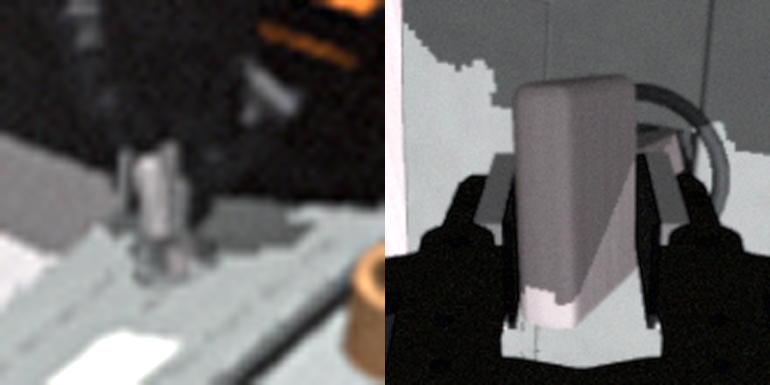

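```bash
python3 -m crank '[{"hand":0.72,"dx":0,"dy":0,"dz":0,"yaw":0.05},{"hand":0.72,"dx":0,"dy":0,"dz":0,"yaw":0.1},{"hand":0.72,"dx":0,"dy":0,"dz":0,"yaw":0.1}]';python3 look.py 20;python3 -m crank '[{"hand":0.72,"dx":0,"dy":0,"dz":0,"yaw":0.05},{"hand":0.72,"dx":0,"dy":0,"dz":0,"yaw":0.1},{"hand":0.72,"dx":0,"dy":0,"dz":0,"yaw":0.1}]';python3 look.py 21
```

```text
clock: 17.02
position: [0.5778, 0.2824, 0.1674]
tool_rot: [-1.567, -0.006, -0.253]
force: [14.6, 1.9, 6.3]
grip_width: 0.024
[ 0.744 -3.969  0.575] [14.6  1.9  6.3] [0.5778 0.2824 0.1674] [-1.567 -0.006 -0.253] [-0.95  0.71  0.65  1.64 -0.5   0.95 -0.38]
clock: 17.37
position: [0.5778, 0.2814, 0.1674]
tool_rot: [-1.568, -0.006, -0.353]
force: [12.2, -1.4, 9.7]
grip_width: 0.024
[-0.236 -3.334  0.54 ] [12.2 -1.4  9.7] [0.5778 0.2814 0.1674] [-1.568 -0.006 -0.353] [-0.96  0.72  0.67  1.64 -0.52  0.96 -0.46]
```

View pics/c21.png

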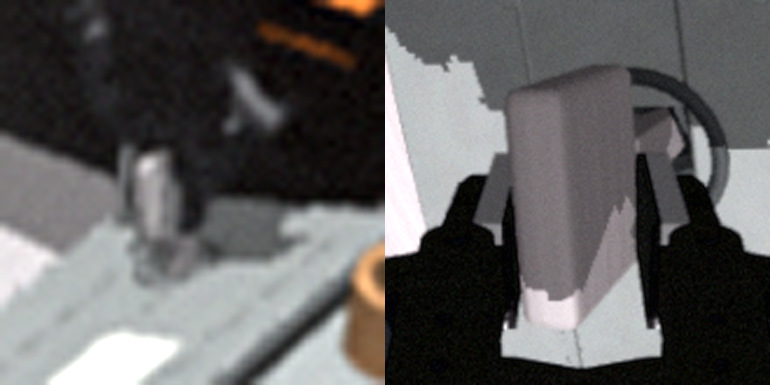

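Run:
```python
import cv2
b=cv2.imread("pics/wrist21.png")[180:310,210:300]
cv2.imwrite("pics/b21.png",cv2.convertScaleAbs(cv2.resize(b,None,fx=4.6,fy=4.6,interpolation=2),alpha=1.8,beta=-30))
```

```text
(no output)
```

View pics/b21.png

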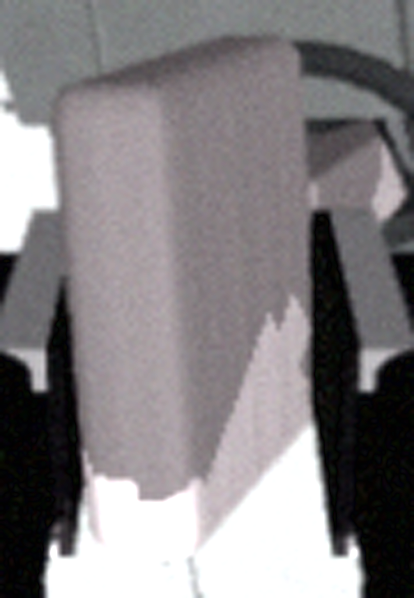

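```bash
cat > head.py <<'E'
from h import *
import sys
np.set_printoptions(precision=4,suppress=True)
def head(B,pts,z):
    W=lambda x,y:(B[0]+x/B[2]-.4,B[1]+y/B[2]-.4)
    P=[plane('wrist',W(*p),z) for p in pts]
    for a,b in((0,1),(2,3)):
        d=P[b]-P[a];print('jaw-equiv heading',np.arctan2(d[1],d[0])+np.pi/2,'len',np.linalg.norm(d))
    print('thick',np.linalg.norm(P[2]-P[0]),np.linalg.norm(P[3]-P[1]),'centre',np.mean(P,0))
E
python3 - <<'E'
from head import *
head((210,180,4.6),((60,95),(90,545),(158,90),(198,550)),.2)
s=bot.observe();print(s['position'],s['tool_rot'])
E
```

```text
jaw-equiv heading -0.3254663798640607 len 0.04541054384347956
jaw-equiv heading -0.27920041349472147 len 0.0464622884379455
thick 0.008263135309987667 0.010437329012462781 centre [0.5743 0.2929 0.2   ]
[0.5777 0.2813 0.1675] [-1.568  -0.006  -0.3505]
```

```bash
cat >> head.py <<'E'
def ang(B,pts,k=None,verbose=1):
    c25,s25=np.cos(np.radians(25)),np.sin(np.radians(25))
    X=np.array([np.cos(-.195),np.sin(-.195),0]);Y=np.array([np.sin(.195),np.cos(.195),0])
    n=-s25*X+c25*np.array([0,0,1]);u=c25*X+s25*np.array([0,0,1])
    bot_=np.array([.5922,.277,.1475])-.0265*n
    k=n if k is None else k
    W=lambda x,y:(B[0]+x/B[2]-.4,B[1]+y/B[2]-.4)
    for i in range(15):
        q=bot_+.084*k;P=[]
        for p in pts:
            o,d=ray('wrist',W(*p));P.append(o+d*((q-o)@k)/(d@k))
        c=np.mean(P,0);k=(c-bot_)/np.linalg.norm(c-bot_)
    for a,b in((0,1),(2,3)):
        d=P[b]-P[a];L=np.linalg.norm(d);d=d-n*(d@n)
        # lock 0: width dir b-a along +u ; clockwise seen from outside = towards -Y
        print('key angle cw',np.arctan2(-d@Y,d@u),'len',L)
    print('k in (u,Y,n)',k@u,k@Y,k@n)
E
python3 - <<'E'
from head import *
ang((210,180,4.6),((60,95),(90,545),(158,90),(198,550)))
E
```

```text
key angle cw 1.6278484261288095 len 0.04392094743687205
key angle cw 1.5843841175636624 len 0.0430930546663272
k in (u,Y,n) 0.042570884410957244 0.1524537014298438 0.9873933302999411
```

```bash
python3 -m crank '[{"hand":0.6,"dx":0,"dy":0,"dz":0,"yaw":-0.1},{"hand":0.5,"dx":0,"dy":0,"dz":0,"yaw":-0.2},{"hand":0.5,"dx":0,"dy":0,"dz":0,"yaw":-0.2},{"hand":0.5,"dx":0,"dy":-20,"dz":0,"yaw":-0.2},{"hand":0.5,"dx":0,"dy":-60,"dz":0,"yaw":-0.2},{"hand":0.5,"dx":0,"dy":-100,"dz":30,"yaw":-0.2},{"hand":0.5,"dx":0,"dy":-110,"dz":60,"yaw":-0.2},{"hand":0.5,"dx":0,"dy":-110,"dz":60,"yaw":-0.2},{"hand":0.5,"dx":0,"dy":-110,"dz":60,"yaw":-0.2},{"hand":0.5,"dx":0,"dy":-110,"dz":60,"yaw":-0.2}]'
python3 look.py 22
```

```text
clock: 18.3
position: [0.595, 0.3376, 0.2752]
tool_rot: [-1.572, 0.001, -0.152]
force: [0.0, -0.2, -0.8]
grip_width: 0.0427
[-0.042 -0.002  0.024] [ 0.  -0.2 -0.8] [0.595  0.3376 0.2752] [-1.572e+00  1.000e-03 -1.520e-01] [-0.98  0.67  0.67  1.4  -0.43  1.22 -0.42]
```

View pics/wrist22.png

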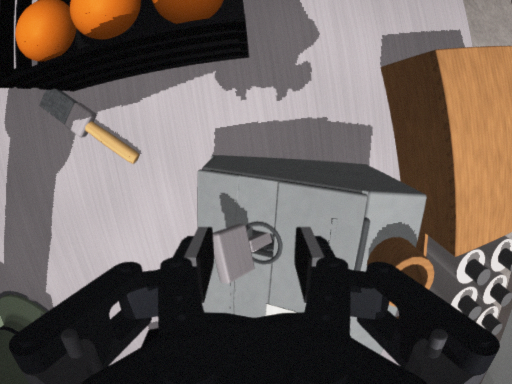

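View pics/c22.png

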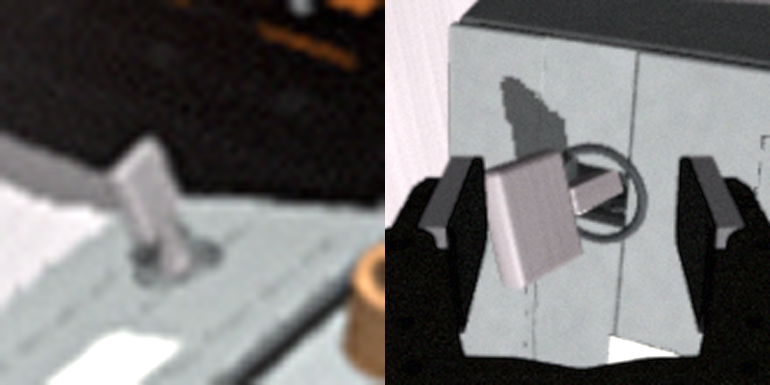

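Run:
```python
import cv2
b=cv2.imread("pics/wrist22.png")[190:295,195:300]
cv2.imwrite("pics/b22.png",cv2.convertScaleAbs(cv2.resize(b,None,fx=5.7,fy=5.7,interpolation=2),alpha=1.3,beta=-20))
```

```text
(no output)
```

View pics/b22.png

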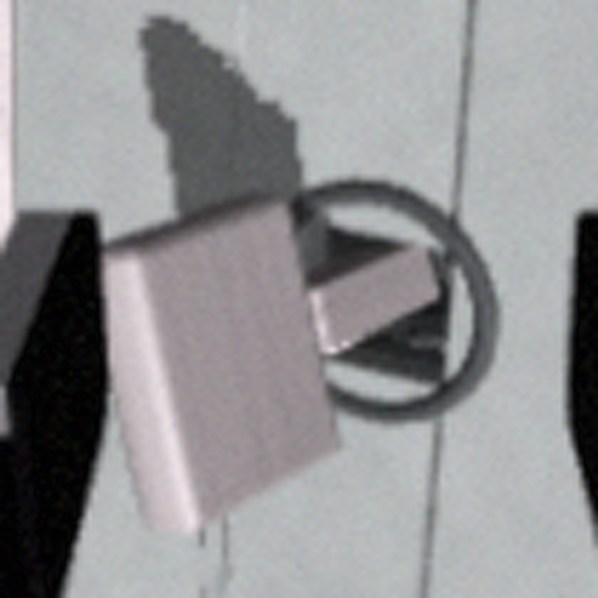

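Run:
```python
from head import *
ang((195,190,5.7),((105,255),(150,525),(150,252),(195,530)))
B=(195,190,5.7)
W=lambda x,y:(B[0]+x/B[2]-.4,B[1]+y/B[2]-.4)
for z in(.18,.19,.2,.21): print(plane('wrist',W(150,390),z))
# ring centre on outer plane
s25,c25=np.sin(np.radians(25)),np.cos(np.radians(25));X=np.array([np.cos(-.195),np.sin(-.195),0]);n=-s25*X+c25*np.array([0,0,1])
q=np.array([.5922,.277,.1475]);o,d=ray('wrist',W(385,300));print('ring',o+d*((q-o)@n)/(d@n))
```

```text
key angle cw 1.3315449356370421 len 0.04314008406137193
key angle cw 1.3309012781859704 len 0.043490386851183144
k in (u,Y,n) -0.14140410649886842 0.0621043070540257 0.9880019907422231
[0.5566 0.2826 0.18  ]
[0.5586 0.2876 0.19  ]
[0.5607 0.2926 0.2   ]
[0.5627 0.2976 0.21  ]
ring [0.5942 0.2783 0.1483]
```

```bash
python3 -m crank '[{"hand":0.3,"dx":-9,"dy":0,"dz":-28,"yaw":0},{"hand":0.3,"dx":-18,"dy":0,"dz":-56,"yaw":0},{"hand":0.3,"dx":-18,"dy":30,"dz":-56,"yaw":0},{"hand":0.3,"dx":-18,"dy":65,"dz":-56,"yaw":0},{"hand":0.3,"dx":-18,"dy":95,"dz":-56,"yaw":0},{"hand":0.3,"dx":-18,"dy":106,"dz":-56,"yaw":0},{"hand":0.72,"dx":-15,"dy":106,"dz":-56,"yaw":0},{"hand":0.72,"dx":-13,"dy":106,"dz":-56,"yaw":0},{"hand":0.72,"dx":-13,"dy":106,"dz":-56,"yaw":0},{"hand":0.72,"dx":-13,"dy":106,"dz":-56,"yaw":0}]' 40
python3 look.py 23
```

```text
clock: 19.23
position: [0.5754, 0.2845, 0.1719]
tool_rot: [-1.569, -0.003, -0.151]
force: [0.9, -1.5, 5.0]
grip_width: 0.0241
[-0.251 -0.246  0.03 ] [ 0.9 -1.5  5. ] [0.5754 0.2845 0.1719] [-1.569 -0.003 -0.151] [-0.94  0.7   0.62  1.63 -0.48  0.96 -0.3 ]
```

View pics/c23.png

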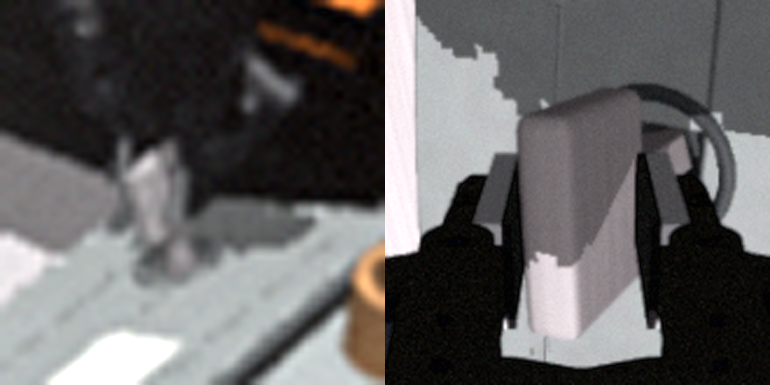

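```bash
python3 -m crank '[{"hand":0.72,"dx":0,"dy":0,"dz":0,"yaw":0.08},{"hand":0.72,"dx":0,"dy":0,"dz":0,"yaw":0.16},{"hand":0.72,"dx":0,"dy":0,"dz":0,"yaw":0.2},{"hand":0.72,"dx":0,"dy":0,"dz":0,"yaw":0.2}]';python3 look.py 24;python3 -m crank '[{"hand":0.72,"dx":0,"dy":0,"dz":0,"yaw":0.08},{"hand":0.72,"dx":0,"dy":0,"dz":0,"yaw":0.15},{"hand":0.72,"dx":0,"dy":0,"dz":0,"yaw":0.15},{"hand":0.72,"dx":0,"dy":0,"dz":0,"yaw":0.15}]';python3 look.py 25
```

```text
clock: 19.67
position: [0.5757, 0.2855, 0.1719]
tool_rot: [-1.567, -0.003, -0.352]
force: [4.0, 1.8, 8.9]
grip_width: 0.0243
[ 0.458 -1.205  0.573] [4.  1.8 8.9] [0.5757 0.2855 0.1719] [-1.567 -0.003 -0.352] [-0.97  0.72  0.68  1.64 -0.52  0.97 -0.47]
clock: 20.1
position: [0.576, 0.2853, 0.1724]
tool_rot: [-1.567, -0.004, -0.5]
force: [3.2, 0.5, 14.2]
grip_width: 0.024
[ 0.094 -1.296  0.648] [ 3.2  0.5 14.2] [0.576  0.2853 0.1724] [-1.567 -0.004 -0.5  ] [-0.99  0.73  0.71  1.64 -0.55  0.98 -0.59]
```

View pics/c25.png

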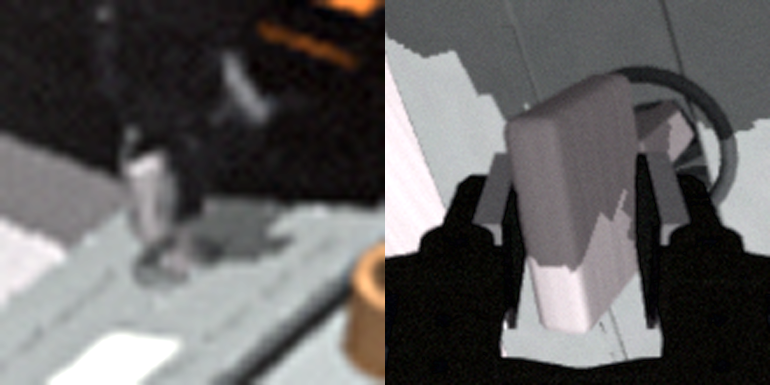

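```bash
python3 - <<'E'
from head import *
ang((170,160,2.333),((122,125),(155,325),(172,115),(205,330)))
E
python3 -m crank '[{"hand":0.72,"dx":0,"dy":0,"dz":0,"yaw":0.08},{"hand":0.72,"dx":0,"dy":0,"dz":0,"yaw":0.15},{"hand":0.72,"dx":0,"dy":0,"dz":0,"yaw":0.15},{"hand":0.72,"dx":0,"dy":0,"dz":0,"yaw":0.15}]';python3 look.py 26
```

```text
key angle cw 1.706620059174846 len 0.042160077192011085
key angle cw 1.692444336081426 len 0.0434859740731999
k in (u,Y,n) 0.02385496018566724 0.13346447489871355 0.9907664582607502
clock: 20.53
position: [0.5758, 0.2855, 0.1724]
tool_rot: [-1.566, -0.002, -0.65]
force: [2.5, 1.1, 15.9]
grip_width: 0.0241
[ 0.35  -0.823  0.697] [ 2.5  1.1 15.9] [0.5758 0.2855 0.1724] [-1.566 -0.002 -0.65 ] [-1.01  0.74  0.75  1.64 -0.58  0.99 -0.71]
```

View pics/c26.png

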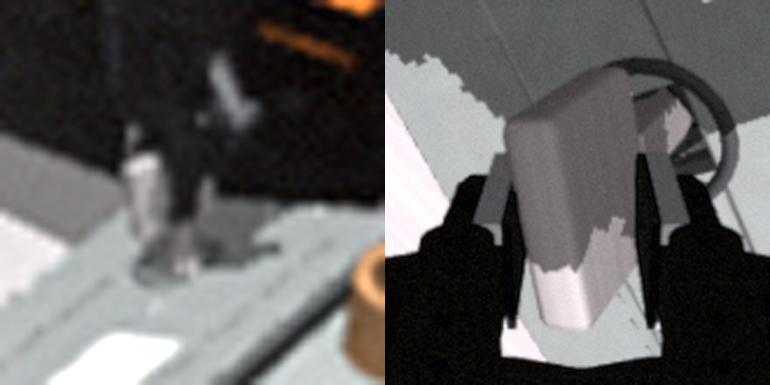

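```bash
python3 -m crank '[{"hand":0.6,"dx":0,"dy":0,"dz":0,"yaw":0},{"hand":0.4,"dx":0,"dy":0,"dz":0,"yaw":0},{"hand":0.3,"dx":0,"dy":0,"dz":0,"yaw":0},{"hand":0.3,"dx":0,"dy":-15,"dz":0,"yaw":0},{"hand":0.3,"dx":0,"dy":-50,"dz":0,"yaw":0},{"hand":0.3,"dx":0,"dy":-90,"dz":20,"yaw":0},{"hand":0.3,"dx":0,"dy":-90,"dz":40,"yaw":0},{"hand":0.3,"dx":0,"dy":-90,"dz":40,"yaw":0},{"hand":0.3,"dx":0,"dy":-90,"dz":40,"yaw":0}]'
python3 look.py 27
python3 - <<'E'
import cv2
b=cv2.imread("pics/wrist27.png")[170:300,190:320]
cv2.imwrite("pics/b27.png",cv2.convertScaleAbs(cv2.resize(b,None,fx=4.6,fy=4.6,interpolation=2),alpha=1.5,beta=-10))
E
```

```text
clock: 21.38
position: [0.5983, 0.317, 0.26]
tool_rot: [-1.571, -0.0, -0.649]
force: [-0.3, -0.6, -1.5]
grip_width: 0.0596
[-0.019  0.054  0.018] [-0.3 -0.6 -1.5] [0.5983 0.317  0.26  ] [-1.571 -0.    -0.649] [-1.03  0.72  0.8   1.44 -0.53  1.21 -0.81]
```

View pics/b27.png

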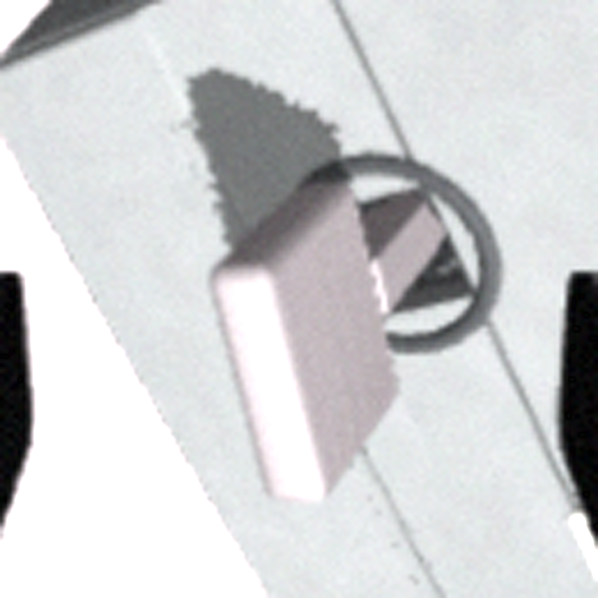

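View pics/c27.png

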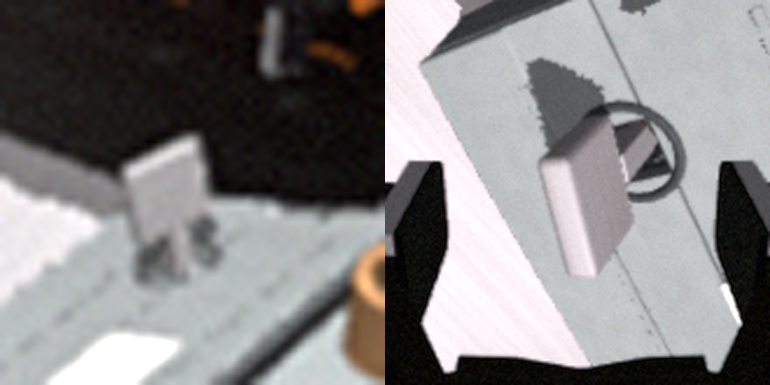

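Run:
```python
from head import *
ang((190,170,4.6),((215,275),(272,495),(265,275),(325,500)))
B=(190,170,4.6)
s25,c25=np.sin(np.radians(25)),np.cos(np.radians(25));X=np.array([np.cos(-.195),np.sin(-.195),0]);Y=np.array([-X[1],X[0],0]);n=-s25*X+c25*np.array([0,0,1]);u=c25*X+s25*np.array([0,0,1])
q=np.array([.5922,.277,.1475])
def on(x,y,h):
    o,d=ray('wrist',(B[0]+x/B[2]-.4,B[1]+y/B[2]-.4));Q=q+h*n;p=o+d*((Q-o)@n)/(d@n)-q;return np.round([p@u*1e3,p@Y*1e3],1)
print('ring c',on(403,255,.001),'open corners',on(430,190,0),on(470,295,0))
for h in(0,-.004,-.0085):print(h,'shank edges at hinge end',on(432,203,h),on(448,233,h))
for p in((338,0),(575,500)):print('line',on(*p,0))
```

```text
key angle cw 1.799495027154342 len 0.04244743282607591
key angle cw 1.7763126184776699 len 0.04269537218696801
k in (u,Y,n) 0.02452479137413499 0.08600323164966851 0.9959929611969497
ring c [ 3.2 -0. ] open corners [14.5 11.3] [ 12.3 -12.6]
0 shank edges at hinge end [13.6  8.6] [13.9  1.7]
-0.004 shank edges at hinge end [11.5  7. ] [11.8 -0.1]
-0.0085 shank edges at hinge end [9.1 5.2] [ 9.4 -2.1]
line [14.6 52.4]
line [ 13.9 -66.9]
```

Run:
```python
import cv2,numpy as np
a=cv2.imread("pics/scene27.png")[115:150,290:320]
cv2.imwrite("pics/d27.png",cv2.resize(a,None,fx=18,fy=18,interpolation=2))
```

```text
(no output)
```

View pics/d27.png

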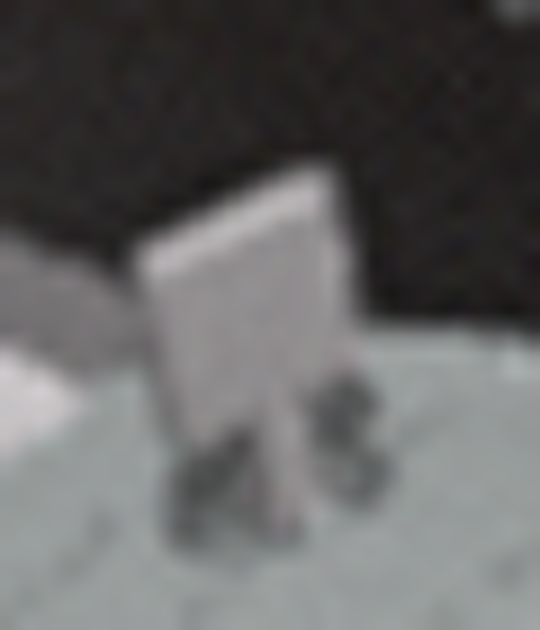

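Run:
```python
from head import *
W=lambda x,y:(190+x/4.6-.4,170+y/4.6-.4);S=lambda x,y:(290+x/18-.47,115+y/18-.47)
s25,c25=np.sin(np.radians(25)),np.cos(np.radians(25));X=np.array([np.cos(-.195),np.sin(-.195),0]);Y=np.array([-X[1],X[0],0]);n=-s25*X+c25*np.array([0,0,1]);u=c25*X+s25*np.array([0,0,1])
q=np.array([.5922,.277,.1475])
L=[]
for w,s in(((265,275),(325,190)),((325,500),(155,268)),((395,385),(192,437))):
    x,e=tri([ray('wrist',W(*w)),ray('scene',S(*s))]);d=x-q;L.append(np.array([d@u,d@Y,d@n])*1e3);print(x,np.round(e,4),'u,Y,n mm',L[-1])
d=L[1]-L[0];print(d,np.linalg.norm(d),'cw',np.arctan2(-d[1],d[0]), np.linalg.norm(L[2]-L[1]))
```

```text
[0.5843 0.3053 0.2   ] [0.0006 0.0006] u,Y,n mm [10.1792 26.2791 53.1785]
[0.567  0.2665 0.2011] [0.0004 0.0004] u,Y,n mm [  2.084  -15.1397  58.1607]
[0.5806 0.2622 0.168 ] [0.0003 0.0003] u,Y,n mm [  0.9627 -16.7363  22.1944]
[ -8.0952 -41.4188   4.9822] 42.4955510520463 cw 1.7638110521757613 36.01923424141298
```

Run:
```python
import cv2,numpy as np
a=cv2.imread("pics/wrist10.png")[200:245,320:362];a=cv2.resize(a,(420,450),interpolation=2)
b=cv2.imread("pics/wrist27.png")[205:245,262:300];b=cv2.resize(b,(427,450),interpolation=2)
f=lambda i:cv2.convertScaleAbs(i.astype(np.float32)*3.2-60)
a=np.clip(a.astype(float)*3.2-90,0,255);b=np.clip(b.astype(float)*2.6-110,0,255)
cv2.imwrite("pics/e27.png",np.hstack([a,b]).astype(np.uint8)[:, :800])
```

```text
(no output)
```

View pics/e27.png

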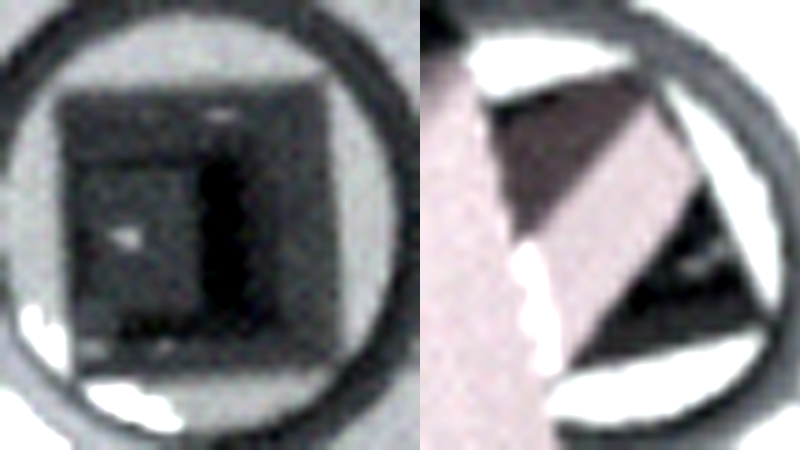

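Run:
```python
from h import *
K,R,t=cam('wrist');s=bot.observe();c=-R.T@t;y=s['tool_rot'][2];d=c-s['position']
print(c,d,'tool x',d@[np.cos(y),np.sin(y),0],'z',d@[-np.sin(y),np.cos(y),0],'axis',R[2], s['qpos'].round(2))
```

```text
[0.63728966 0.36764435 0.40181731] [0.03938186 0.05188583 0.14230829] tool x -9.174650261693784e-05 z 0.06513878479691194 axis [-0.15680008 -0.20534711 -0.96604674] [-1.03  0.72  0.8   1.45 -0.53  1.21 -0.81]
```

```bash
python3 -m crank '[{"hand":0.3,"dx":5,"dy":0,"dz":-13,"yaw":0.12},{"hand":0.3,"dx":10,"dy":0,"dz":-26,"yaw":0.24},{"hand":0.3,"dx":14,"dy":5,"dz":-40,"yaw":0.36},{"hand":0.3,"dx":14,"dy":10,"dz":-40,"yaw":0.48},{"hand":0.3,"dx":14,"dy":10,"dz":-40,"yaw":0.6},{"hand":0.3,"dx":14,"dy":10,"dz":-40,"yaw":0.72},{"hand":0.3,"dx":14,"dy":10,"dz":-40,"yaw":0.75},{"hand":0.3,"dx":14,"dy":10,"dz":-40,"yaw":0.75}]'
python3 look.py 28
```

```text
clock: 22.15
position: [0.5847, 0.2755, 0.2494]
tool_rot: [-1.572, -0.001, -1.403]
force: [-0.3, -0.2, 0.2]
grip_width: 0.0596
[-0.012  0.039 -0.037] [-0.3 -0.2  0.2] [0.5847 0.2755 0.2494] [-1.572e+00 -1.000e-03 -1.403e+00] [-1.1   0.76  1.    1.55 -0.67  1.21 -1.38]
```

View pics/wrist28.png

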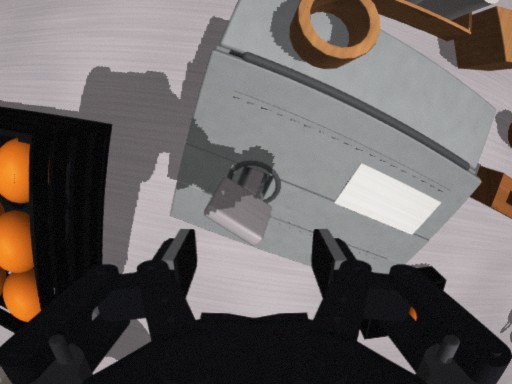

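Run:
```python
import cv2,numpy as np
a=cv2.imread("pics/wrist28.png")[150:250,195:295];a=cv2.resize(a,(590,590),interpolation=2)
cv2.imwrite("pics/e28.png",np.clip(a.astype(float)*2.2-40,0,255).astype(np.uint8))
```

```text
(no output)
```

View pics/e28.png

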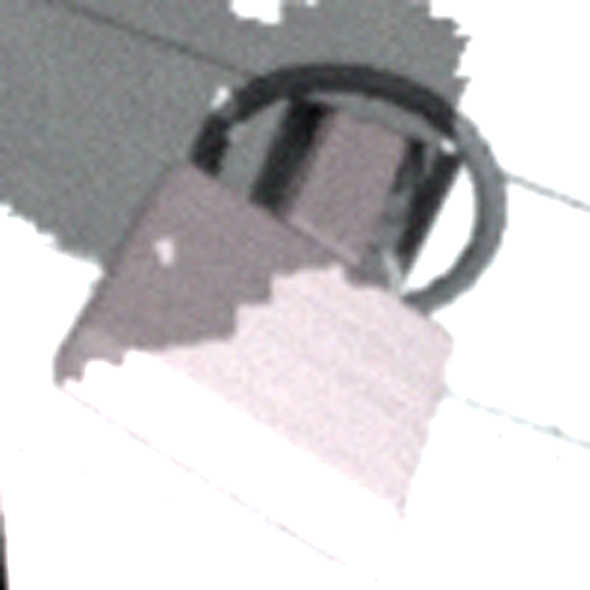

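```bash
cat > hist.py <<'E'
import h, head, numpy as np
from scipy.spatial.transform import Rotation as Ro
from h import *
s=bot.observe();K,R,t=cam('wrist')
T0=Ro.from_euler('xyz',s['tool_rot']).as_matrix();c=-R.T@t
Rrel=R@T0; crel=T0.T@(c-s['position'])
orig=h.cam
def at(pos,rot):
    T=Ro.from_euler('xyz',rot).as_matrix();Rn=Rrel@T.T;cn=np.array(pos)+T@crel
    h.cam=lambda n:(K,Rn,-Rn@cn) if n=='wrist' else orig(n)
E
python3 - <<'E'
from hist import *
D={15:((.5758,.2831,.1663),(-1.572,-.003,.844),((137,75),(160,300),(190,65),(217,295))),
17:((.5767,.2827,.1669),(-1.569,-.005,.045),((132,90),(135,318),(183,82),(190,325))),
19:((.5775,.2828,.1672),(-1.568,-.006,-.153),((130,95),(138,318),(180,88),(190,325))),
21:((.5778,.2814,.1674),(-1.568,-.006,-.353),((125,95),(137,318),(175,92),(192,325))),
23:((.5754,.2845,.1719),(-1.569,-.003,-.151),((135,120),(145,333),(183,118),(193,336))),
25:((.576,.2853,.1724),(-1.567,-.004,-.5),((122,125),(155,325),(172,115),(205,330))),
26:((.5758,.2855,.1724),(-1.566,-.002,-.65),((122,128),(155,322),(172,120),(205,328)))}
for k,(p,r,pt) in D.items():
    at(p,r);print(k,r[2]);head.ang((170,160,2.333),pt)
E
```

```text
15 0.844
key angle cw 0.34433704557352934 len 0.04149879714166467
key angle cw 0.3437814276558916 len 0.04187975616953095
k in (u,Y,n) -0.11000209859718318 0.085747672370083 0.9902256687176556
17 0.045
key angle cw 1.241661871956787 len 0.042419213785571994
key angle cw 1.2148838357196732 len 0.043580553149017674
k in (u,Y,n) -0.02041998147731644 0.14083396745270554 0.9898226194465332
19 -0.153
key angle cw 1.43203395164165 len 0.04192302969079092
key angle cw 1.4103256497348102 len 0.04296948869765922
k in (u,Y,n) 0.014028658324524879 0.15763810435953063 0.9873972983554025
21 -0.353
key angle cw 1.64215963586943 len 0.04275670144423208
key angle cw 1.599864140779436 len 0.04297224325024797
k in (u,Y,n) 0.04563796462811165 0.15623983972336314 0.9866642228579188
23 -0.151
key angle cw 1.4540759500780551 len 0.04359813598909263
key angle cw 1.4346675620453746 len 0.04296002229084371
k in (u,Y,n) -0.0018903222226299699 0.09300925492081326 0.9956634497564775
25 -0.5
key angle cw 1.7084332133943183 len 0.04220181288515521
key angle cw 1.6940665009787208 len 0.04353397182470571
k in (u,Y,n) 0.025223666702724412 0.13239247118162872 0.9908763798842375
26 -0.65
key angle cw 1.875594656994712 len 0.04201261298577244
key angle cw 1.8564026522575898 len 0.04324785976222975
k in (u,Y,n) 0.034143993715825494 0.1388127494249917 0.9897298663222244
```

Run:
```python
import cv2,numpy as np
def z(f,x,y,w,g):
    a=cv2.imread(f)[y:y+w,x:x+w];a=cv2.resize(a,(390,390),interpolation=cv2.INTER_CUBIC).astype(float)/255
    return (255*np.clip(a*g,0,1)**.6).astype(np.uint8)
cv2.imwrite("pics/f1.png",np.hstack([z("pics/wrist22.png",245,220,38,1.6),z("pics/wrist28.png",230,160,46,1.6)]))
```

```text
(no output)
```

View pics/f1.png

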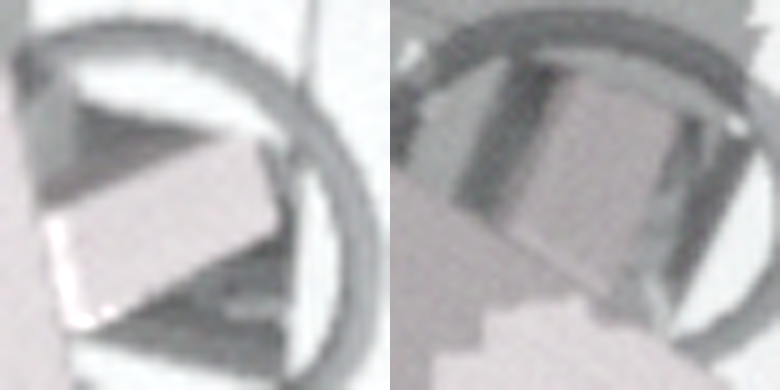

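```bash
python3 -m crank '[{"hand":0.3,"dx":-10,"dy":0,"dz":-7,"yaw":-0.12},{"hand":0.3,"dx":-10,"dy":0,"dz":-7,"yaw":-0.24},{"hand":0.3,"dx":-10,"dy":0,"dz":-7,"yaw":-0.36},{"hand":0.3,"dx":-10,"dy":0,"dz":-7,"yaw":-0.48},{"hand":0.3,"dx":-10,"dy":0,"dz":-7,"yaw":-0.6},{"hand":0.3,"dx":-10,"dy":0,"dz":-7,"yaw":-0.72},{"hand":0.3,"dx":-10,"dy":0,"dz":-7,"yaw":-0.84},{"hand":0.3,"dx":-10,"dy":15,"dz":-7,"yaw":-0.95},{"hand":0.3,"dx":-10,"dy":45,"dz":-7,"yaw":-0.95},{"hand":0.3,"dx":-10,"dy":70,"dz":-7,"yaw":-0.95},{"hand":0.3,"dx":-10,"dy":78,"dz":-7,"yaw":-0.95},{"hand":0.3,"dx":-10,"dy":78,"dz":-7,"yaw":-0.95}]'
python3 -m crank '[{"hand":0.72,"dx":0,"dy":0,"dz":0,"yaw":0},{"hand":0.72,"dx":0,"dy":0,"dz":0,"yaw":0},{"hand":0.72,"dx":0,"dy":0,"dz":0,"yaw":0},{"hand":0.72,"dx":0,"dy":0,"dz":0,"yaw":0}]'
python3 look.py 29
```

```text
clock: 23.25
position: [0.5758, 0.2842, 0.1704]
tool_rot: [-1.573, 0.002, -0.449]
force: [0.5, 0.1, 0.1]
grip_width: 0.06
clock: 23.58
position: [0.5769, 0.2851, 0.173]
tool_rot: [-1.57, -0.0, -0.45]
force: [-1.1, 1.2, 4.1]
grip_width: 0.0239
[0.051 0.24  0.054] [-1.1  1.2  4.1] [0.5769 0.2851 0.173 ] [-1.57 -0.   -0.45] [-0.98  0.73  0.7   1.63 -0.54  0.99 -0.55]
```

View pics/c29.png

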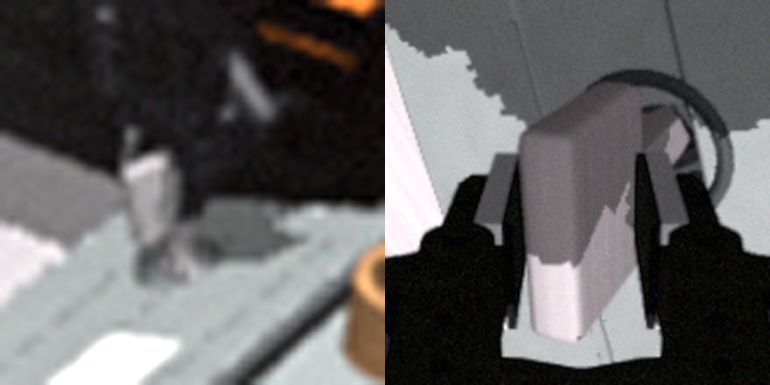

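```bash
python3 -m crank '[{"hand":0.72,"dx":0,"dy":0,"dz":0,"yaw":-0.08},{"hand":0.72,"dx":0,"dy":0,"dz":0,"yaw":-0.15},{"hand":0.72,"dx":0,"dy":0,"dz":0,"yaw":-0.15}]';python3 look.py 30;python3 -m crank '[{"hand":0.72,"dx":0,"dy":0,"dz":0,"yaw":-0.08},{"hand":0.72,"dx":0,"dy":0,"dz":0,"yaw":-0.15},{"hand":0.72,"dx":0,"dy":0,"dz":0,"yaw":-0.15}]';python3 look.py 31
python3 -m crank '[{"hand":0.72,"dx":0,"dy":0,"dz":0,"yaw":-0.08},{"hand":0.72,"dx":0,"dy":0,"dz":0,"yaw":-0.15},{"hand":0.72,"dx":0,"dy":0,"dz":0,"yaw":-0.15}]';python3 look.py 32
python3 - <<'E'
import cv2,numpy as np
cv2.imwrite("pics/g32.png",np.hstack([cv2.imread(f"pics/c{i}.png")[:,385+90:385+290] for i in(29,30,31,32)]))
E
```

```text
clock: 23.93
position: [0.5769, 0.2844, 0.1725]
tool_rot: [-1.571, -0.001, -0.297]
force: [-1.1, -1.8, 3.3]
grip_width: 0.0241
[-0.369  0.034  0.083] [-1.1 -1.8  3.3] [0.5769 0.2844 0.1725] [-1.571e+00 -1.000e-03 -2.970e-01] [-0.96  0.71  0.66  1.63 -0.51  0.98 -0.42]
clock: 24.28
position: [0.5767, 0.2847, 0.172]
tool_rot: [-1.571, -0.0, -0.149]
force: [-0.7, -0.3, 2.3]
grip_width: 0.024
[-0.188  0.051  0.023] [-0.7 -0.3  2.3] [0.5767 0.2847 0.172 ] [-1.571 -0.    -0.149] [-0.94  0.7   0.62  1.63 -0.48  0.97 -0.3 ]
clock: 24.63
position: [0.5765, 0.2849, 0.1719]
tool_rot: [-1.571, 0.0, 0.0]
force: [-0.6, 0.3, 1.8]
grip_width: 0.0241
[-0.008  0.045  0.048] [-0.6  0.3  1.8] [0.5765 0.2849 0.1719] [-1.571  0.     0.   ] [-0.92  0.69  0.58  1.63 -0.44  0.96 -0.18]
```

View pics/g32.png

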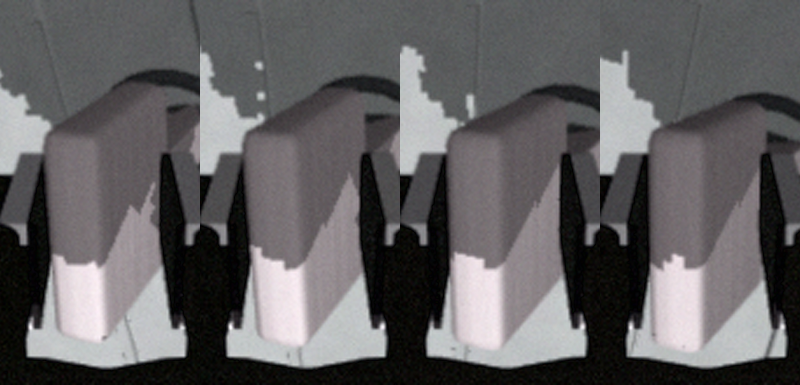

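```bash
for i in 33 34 35; do python3 -m crank '[{"hand":0.72,"dx":0,"dy":0,"dz":0,"yaw":-0.08},{"hand":0.72,"dx":0,"dy":0,"dz":0,"yaw":-0.15},{"hand":0.72,"dx":0,"dy":0,"dz":0,"yaw":-0.15}]' | grep clock;python3 look.py $i;done
python3 - <<'E'
import cv2,numpy as np
cv2.imwrite("pics/g35.png",np.hstack([cv2.imread(f"pics/c{i}.png")[:,385+90:385+290] for i in(32,33,34,35)]))
E
```

```text
clock: 24.98
[-0.041  0.044  0.022] [-1.  -0.1  0.2] [0.5765 0.2848 0.1718] [-1.571  0.     0.15 ] [-0.89  0.68  0.54  1.63 -0.41  0.95 -0.06]
clock: 25.33
[-0.02   0.194 -0.06 ] [-1.2  0.6  0.9] [0.5765 0.2848 0.1719] [-1.571  0.     0.3  ] [-0.87  0.67  0.51  1.62 -0.38  0.95  0.07]
clock: 25.68
[-0.012  0.238 -0.037] [-1.5 -0.2  0.2] [0.5766 0.2847 0.1719] [-1.571  0.     0.45 ] [-0.85  0.66  0.47  1.62 -0.35  0.94  0.19]
```

View pics/g35.png

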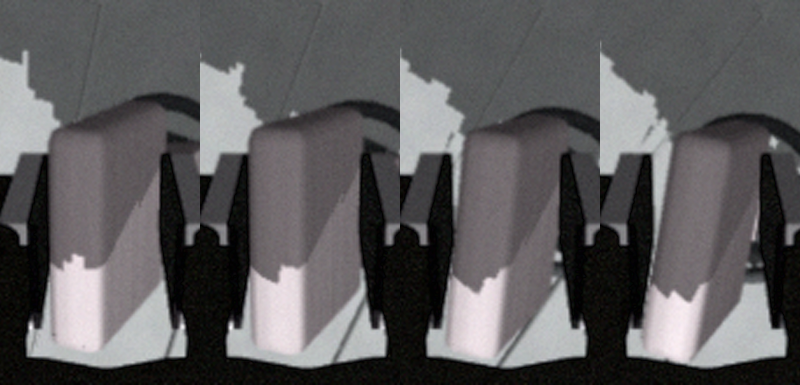

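Run:
```python
from hist import *
D={29:((.5769,.2851,.173),(-1.57,0,-.45),((47,140),(60,335),(97,132),(107,340))),
32:((.5765,.2849,.1719),(-1.571,0,0),((50,135),(55,342),(103,130),(105,350))),
33:((.5765,.2848,.1718),(-1.571,0,.15),((50,135),(53,342),(103,130),(103,350))),
34:((.5765,.2848,.1719),(-1.571,0,.3),((67,140),(50,345),(117,135),(95,355))),
35:((.5766,.2847,.1719),(-1.571,0,.45),((80,140),(45,345),(128,138),(92,358)))}
for k,(p,r,pt) in D.items():
    at(p,r);print(k,r[2]);head.ang((170,160,2.333),[(x+90,y) for x,y in pt])
```

```text
29 -0.45
key angle cw 1.7729627068966942 len 0.042788449933290076
key angle cw 1.7604484284035307 len 0.043848150458215704
k in (u,Y,n) 0.03507365388318445 0.09685613953611828 0.9946802134542752
32 0
key angle cw 1.324358990382944 len 0.042249359524449706
key angle cw 1.319155636602219 len 0.04344811148715289
k in (u,Y,n) 0.02010597919365681 0.06875835219259926 0.9974307186990096
33 0.15
key angle cw 1.1749552555072038 len 0.04152733422435773
key angle cw 1.1731545081738555 len 0.042810352515321635
k in (u,Y,n) 0.016260079630895374 0.05865262723076775 0.9981460209454953
34 0.3
key angle cw 1.1224177069145465 len 0.04121116776307947
key angle cw 1.1239974925003415 len 0.043202587092097317
k in (u,Y,n) 0.03153324184928208 0.045365106293258226 0.9984726645179005
35 0.45
key angle cw 1.0566440429063948 len 0.041299461679777515
key angle cw 1.0359803300100414 len 0.043287891464577045
k in (u,Y,n) 0.0432045391852357 0.040597731489289926 0.9982410490416205
```

```bash
python3 -m crank '[{"hand":0.72,"dx":0,"dy":0,"dz":0,"yaw":0.1},{"hand":0.72,"dx":0,"dy":0,"dz":0,"yaw":0.2},{"hand":0.72,"dx":0,"dy":0,"dz":0,"yaw":0.3},{"hand":0.72,"dx":0,"dy":0,"dz":0,"yaw":0.4},{"hand":0.72,"dx":0,"dy":0,"dz":0,"yaw":0.4}]' |grep clock; python3 look.py 36; for i in 37 38 39; do python3 -m crank '[{"hand":0.72,"dx":0,"dy":0,"dz":0,"yaw":0.05},{"hand":0.72,"dx":0,"dy":0,"dz":0,"yaw":0.1},{"hand":0.72,"dx":0,"dy":0,"dz":0,"yaw":0.1}]' | grep clock;python3 look.py $i;done
python3 - <<'E'
import cv2,numpy as np
cv2.imwrite("pics/g39.png",np.hstack([cv2.imread(f"pics/c{i}.png")[:,385+90:385+290] for i in(36,37,38,39)]))
E
```

```text
clock: 26.2
[0.026 0.092 0.061] [ 0.2 -0.7  1.1] [0.5765 0.285  0.1717] [-1.571 -0.     0.041] [-0.91  0.69  0.57  1.63 -0.44  0.96 -0.15]
clock: 26.55
[ 0.033 -0.015  0.051] [-0.   0.6 -0.4] [0.5767 0.2848 0.1719] [-1.571 -0.    -0.051] [-0.92  0.7   0.6   1.63 -0.46  0.96 -0.22]
clock: 26.9
[ 0.143 -0.267  0.092] [0.4 0.6 1.9] [0.5768 0.2849 0.172 ] [-1.57 -0.   -0.15] [-0.94  0.7   0.62  1.63 -0.48  0.97 -0.3 ]
clock: 27.25
[ 0.246 -0.648  0.21 ] [2.2 1.2 2.9] [0.577  0.285  0.1722] [-1.57e+00 -1.00e-03 -2.50e-01] [-0.95  0.71  0.65  1.63 -0.5   0.97 -0.38]
```

View pics/g39.png

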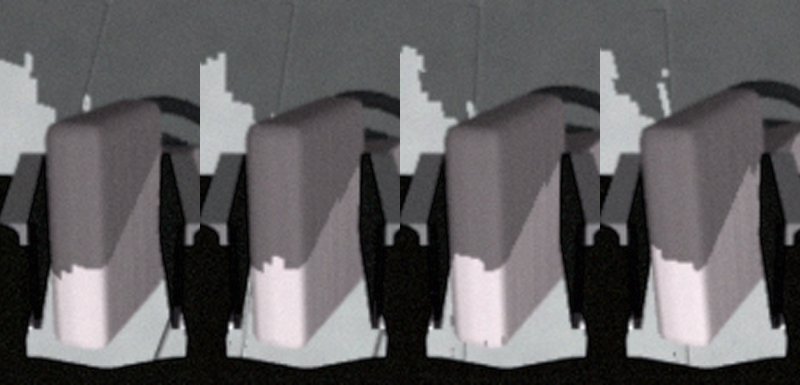

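```bash
for i in 40 41; do python3 -m crank '[{"hand":0.72,"dx":0,"dy":0,"dz":0,"yaw":0.05},{"hand":0.72,"dx":0,"dy":0,"dz":0,"yaw":0.08},{"hand":0.72,"dx":0,"dy":0,"dz":0,"yaw":0.08}]' | grep clock;python3 look.py $i;done;for i in 42 43 44; do python3 -m crank '[{"hand":0.72,"dx":0,"dy":0,"dz":0,"yaw":-0.05},{"hand":0.72,"dx":0,"dy":0,"dz":0,"yaw":-0.08},{"hand":0.72,"dx":0,"dy":0,"dz":0,"yaw":-0.08}]' | grep clock;python3 look.py $i;done
python3 - <<'E'
import cv2,numpy as np
cv2.imwrite("pics/g44.png",np.hstack([cv2.imread(f"pics/c{i}.png")[:,385+90:385+290] for i in(41,42,43,44)]))
E
```

```text
clock: 27.6
[ 0.459 -1.054  0.45 ] [3.8 1.7 5.2] [0.577  0.285  0.1722] [-1.57e+00 -1.00e-03 -3.30e-01] [-0.97  0.72  0.67  1.63 -0.52  0.98 -0.45]
clock: 27.95
[ 0.139 -1.182  0.514] [4.1 0.7 8.1] [0.5771 0.2847 0.1723] [-1.57e+00 -1.00e-03 -4.10e-01] [-0.98  0.72  0.69  1.63 -0.53  0.98 -0.52]
clock: 28.3
[-0.662 -0.417  0.148] [ 0.9 -3.1  8.8] [0.5767 0.2837 0.1722] [-1.572 -0.    -0.327] [-0.96  0.72  0.67  1.63 -0.51  0.98 -0.45]
clock: 28.65
[-0.539 -0.354  0.008] [ 0.9 -1.6  5.3] [0.5765 0.2838 0.1719] [-1.572  0.    -0.247] [-0.95  0.71  0.65  1.63 -0.5   0.97 -0.38]
clock: 29.0
[-0.811 -0.346 -0.055] [ 1.3 -3.2  3.4] [0.5764 0.284  0.1718] [-1.572e+00  1.000e-03 -1.680e-01] [-0.94  0.7   0.63  1.63 -0.48  0.97 -0.32]
```

View pics/g44.png

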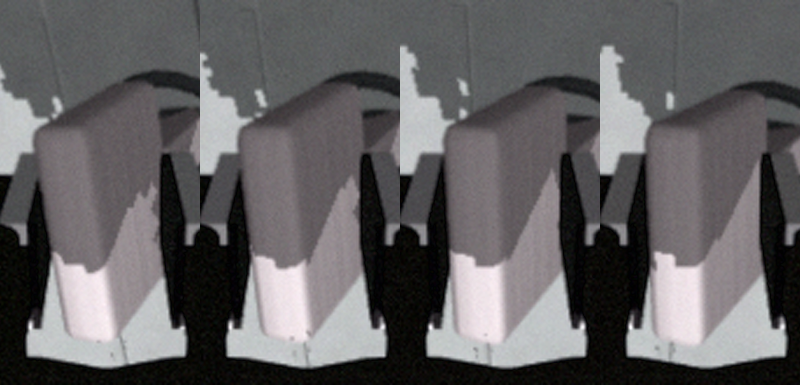

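```bash
python3 -m crank '[{"hand":0.6,"dx":0,"dy":0,"dz":0,"yaw":-0.05},{"hand":0.45,"dx":0,"dy":0,"dz":0,"yaw":-0.05},{"hand":0.3,"dx":0,"dy":0,"dz":0,"yaw":-0.05},{"hand":0.3,"dx":0,"dy":0,"dz":0,"yaw":-0.05},{"hand":0.3,"dx":0,"dy":-15,"dz":0,"yaw":-0.05},{"hand":0.3,"dx":0,"dy":-50,"dz":0,"yaw":-0.05},{"hand":0.3,"dx":0,"dy":-90,"dz":20,"yaw":-0.05},{"hand":0.3,"dx":0,"dy":-100,"dz":50,"yaw":-0.05},{"hand":0.3,"dx":0,"dy":-100,"dz":60,"yaw":-0.05},{"hand":0.3,"dx":0,"dy":-100,"dz":60,"yaw":-0.05},{"hand":0.3,"dx":0,"dy":-100,"dz":60,"yaw":-0.05}]'
python3 look.py 45
python3 - <<'E'
import cv2
b=cv2.imread("pics/wrist45.png")[180:300,190:310]
cv2.imwrite("pics/b45.png",cv2.convertScaleAbs(cv2.resize(b,None,fx=5,fy=5,interpolation=2),alpha=1.6,beta=-10))
E
```

```text
clock: 30.02
position: [0.5863, 0.3442, 0.2712]
tool_rot: [-1.572, 0.001, -0.12]
force: [0.3, -0.8, -0.2]
grip_width: 0.0601
[-0.078  0.027 -0.016] [ 0.3 -0.8 -0.2] [0.5863 0.3442 0.2712] [-1.572e+00  1.000e-03 -1.200e-01] [-1.    0.67  0.67  1.42 -0.42  1.2  -0.41]
```

View pics/b45.png

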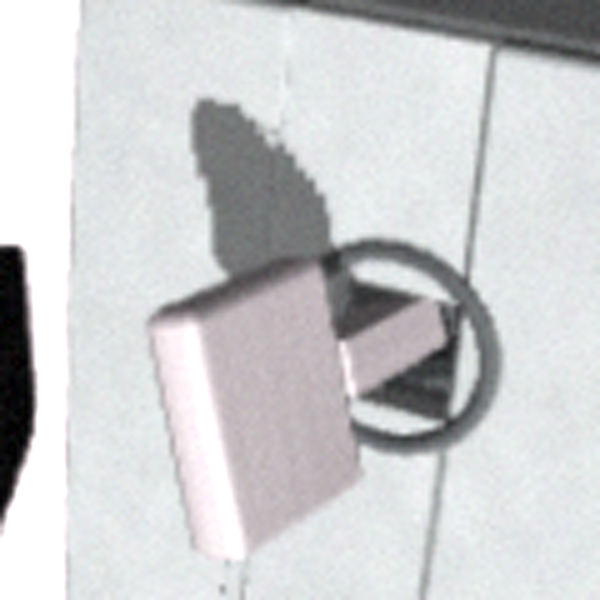

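View pics/c45.png

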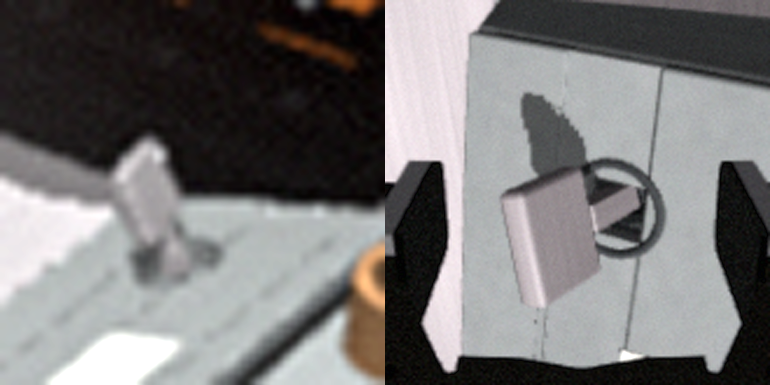

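Run:
```python
import cv2
a=cv2.imread("pics/scene45.png")[115:150,290:320]
cv2.imwrite("pics/d45.png",cv2.resize(a,None,fx=18,fy=18,interpolation=2))
b=cv2.imread("pics/wrist45.png")[228:272,250:294]
import numpy as np
b=cv2.resize(b,(600,600),interpolation=2).astype(float);cv2.imwrite("pics/e45.png",(255*np.clip(b/255*2.2,0,1)**.8).astype(np.uint8))
from head import *
ang((190,180,5),((152,322),(195,548),(195,320),(243,555)))
```

```text
key angle cw 1.2805899789617472 len 0.04154409923373089
key angle cw 1.2558883730389203 len 0.04217457015672982
k in (u,Y,n) -0.14608429861367622 0.03411114967822858 0.9886838762547814
```

View pics/d45.png

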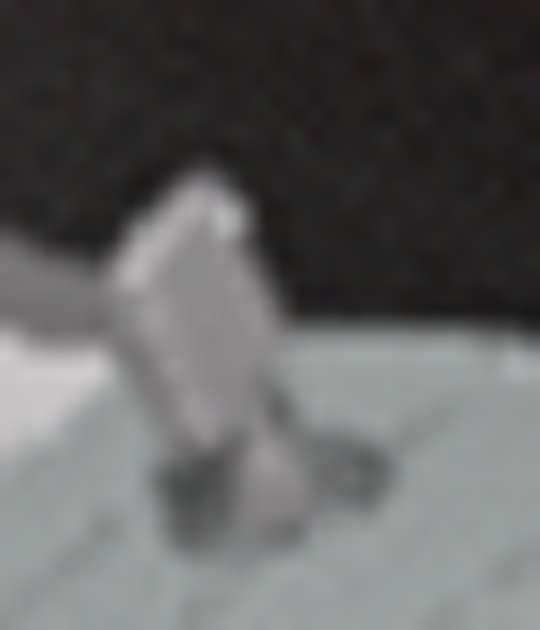

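View pics/e45.png

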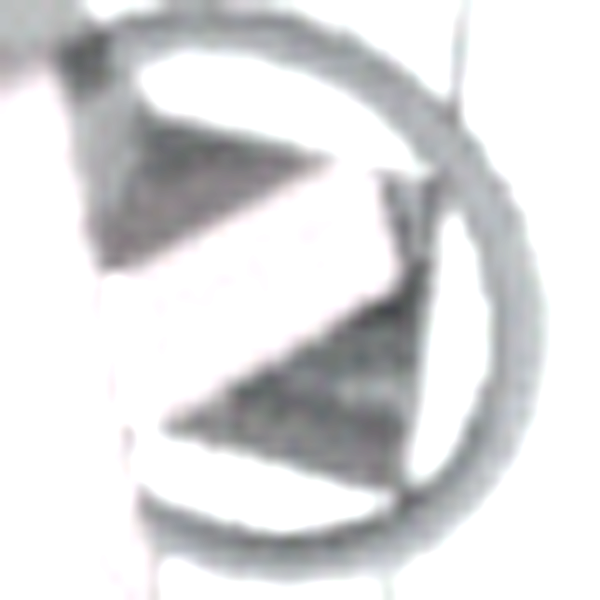

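Run:
```python
from head import *
s25,c25=np.sin(np.radians(25)),np.cos(np.radians(25));X=np.array([np.cos(-.195),np.sin(-.195),0]);Y=np.array([-X[1],X[0],0]);n=-s25*X+c25*np.array([0,0,1]);u=c25*X+s25*np.array([0,0,1])
q=np.array([.5922,.277,.1475])
def on(x,y,h):
    o,d=ray('wrist',(250+x/13.64-.45,228+y/13.64-.45));Q=q+h*n;p=o+d*((Q-o)@n)/(d@n)-q;return np.round([p@u*1e3,p@Y*1e3],1)
print('opening edge',on(435,180,0),on(405,490,0),'ring edge',on(540,300,.002))
for h in(-.0085,-.011,-.014):print(h,on(375,170,h),on(400,270,h))
o,_=ray('wrist',(0,0));v=o-q;print('cam',v@u,v@Y,v@n)
W=lambda x,y:(190+x/5-.4,180+y/5-.4);S=lambda x,y:(290+x/18-.47,115+y/18-.47)
for w,s in(((195,320),(235,215)),((243,555),(125,290))):
    x,e=tri([ray('wrist',W(*w)),ray('scene',S(*s))]);d=x-q;print('top edge',np.array([d@u,d@Y,d@n])*1e3,np.round(e,4))
```

```text
opening edge [13.2 13. ] [ 13.8 -11.9] ring edge [22.5  6.8]
-0.0085 [5.9 8.7] [8.7 1.2]
-0.011 [5.  7.5] [7.9 0. ]
-0.014 [4.1 6.1] [ 6.9 -1.5]
cam 0.09149525910454061 0.1286194054864247 0.25096166816623827
top edge [-14.2639  23.1858  49.3675] [0.003 0.003]
top edge [ -3.1464 -18.7105  54.8225] [0.0002 0.0002]
```

```bash
python3 -m crank '[{"hand":0.3,"dx":-20,"dy":-30,"dz":0,"yaw":0},{"hand":0.3,"dx":-50,"dy":-60,"dz":0,"yaw":0},{"hand":0.3,"dx":-85,"dy":-60,"dz":0,"yaw":0},{"hand":0.3,"dx":-120,"dy":-60,"dz":0,"yaw":0},{"hand":0.3,"dx":-150,"dy":-60,"dz":0,"yaw":0},{"hand":0.3,"dx":-150,"dy":-60,"dz":0,"yaw":0},{"hand":0.3,"dx":-150,"dy":-60,"dz":0,"yaw":0}]'
python3 - <<'E'
from h import *
a=bot.grab_frame('top')[:,:,::-1];b=bot.grab_frame('scene')[:,:,::-1]
cv2.imwrite("pics/top46.png",a);cv2.imwrite("pics/scene46.png",b)
d=np.hstack([cv2.resize(cv2.imread("pics/top0.png")[80:290,110:400],(400,290)),cv2.resize(a[80:290,110:400],(400,290))]);e=np.hstack([cv2.resize(cv2.imread("pics/scene0.png")[80:330,90:400],(400,310)),cv2.resize(b[80:330,90:400],(400,310))])
cv2.imwrite("pics/cmp.png",np.vstack([d,e]));print(bot.observe()['force'],bot.observe()['clock'])
E
```

```text
clock: 30.7
position: [0.4366, 0.3619, 0.3321]
tool_rot: [-1.57, 0.001, -0.119]
force: [0.5, 0.5, -0.2]
grip_width: 0.0598
[ 0.45580018 -0.61701493 -0.83609227] 30.8
```

View pics/cmp.png

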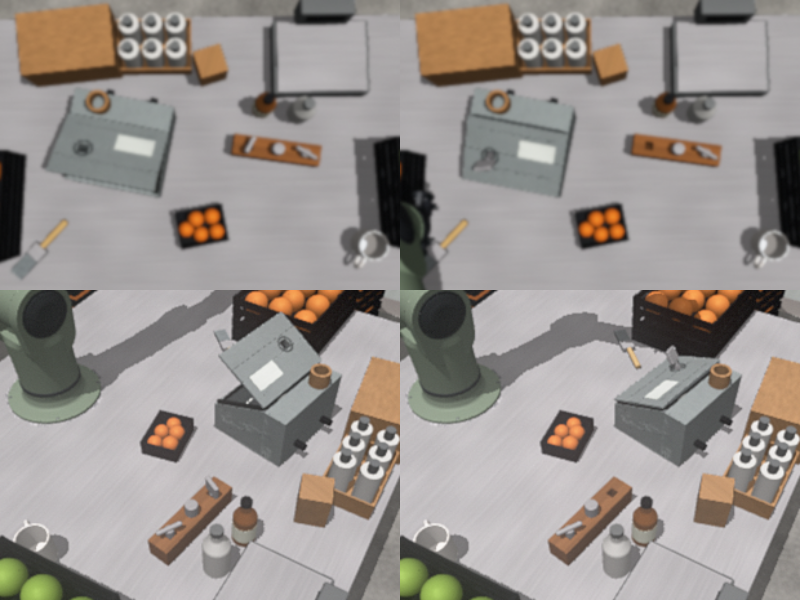

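```bash
python3 -c "
from workcell import bot;print(bot.job_done())"
```

```text
the job is handed in; nothing more can be done
None
```

I pushed the cover shut, put the paddle-handled square key into the socket, turned it clockwise to what I take to be the stop, and handed the job in at about 31 s. I could not see the lock insert itself, so my claim that it reached its stop is inferred rather than observed.

- **Cover:** I pressed until the force jumped from 16 N to 37 N with almost no further movement. It stayed shut after release and in every later picture, including after the key was turned.
- **Key insertion:** The tool could only point straight down, so I tilted the key about 25° in the grip against its rack hole before moving it over. It bottomed in the socket at the expected depth, about 26 mm below the outer face. Later two-view checks put the handle top about 2 to 5 mm low of the expected height. One corner of the last check had a 3 mm ray mismatch.
- **Turning:** I turned it with a loose grip in three passes. In the last pass the torque rose to about 0.5 N m, well above the lock's 0.12 N m friction, and fell away again on backing off. That fits a hard stop.
- **Final key angle:** The key rests about 1.27 rad clockwise, leaning slightly in its hole.
- **Disagreement:** The key had more free play than 12 mm in 14.5 mm should give. It reached about 1.86 rad under load and stayed at 1.78 rad after one release. I then turned it back with almost no torque, which should not have moved the lock.
- **Surroundings:** Comparing the first and last pictures from both fixed cameras, nothing else appears to have moved, though the arm partly hides the brush in the last top view. The robot is clear of everything.

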